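# Stir the drying beads in the radio desk's moisture pot

### The arm

A 6-joint arm with a two-finger parallel gripper is mounted at the origin on the work surface. World frame = base frame: x ahead of the robot, y to its left, z up, the work surface at z = 0. Lengths are in mm, angles in rad, forces in N, time in s.
With the tool pointing down it reaches from about 275 to 1000 mm from the base axis. Payload 8.4 kg.
Tool frame: the origin (TCP) lies on the centre line of the jaws, within the pads' length; the fingertips stand 22 mm ahead of it and the grasp point (between the pads) lies 3 mm ahead of it; z points along the fingers, x is the direction in which the jaws open and shut, and the axes are right-handed (so a half turn about z gives the same grasp; the last joint's range is limited). The gripper opens to 85 mm and grips with 20 to 120 N. Pads are 22 mm wide; open, the fingers measure 114 mm over their backs; the gripper's body (76 mm by 85 mm) begins 54 mm behind the grasp point. The pads swing forward as they close: fully open they stand 13 mm farther back than shut.
Start: joints at [1.227, 0.353, 1.633, -0, 1.155, -0.002], TCP at [209.488, 588.849, 253.281] pointing down, gripper open.
Joint ranges: [-2.63, 2.63], [-0.92, 2.1], [0.06, 2.66], [-1.3, 4.44], [0, 2.69], [-3.02, 3.02]. Speed limits (rad/s): [2.22, 2.22, 2.79, 3.14, 3.14, 3.14].

### API

Orientations are given as [roll, pitch, yaw] about the fixed x, y, z axes, in that order (R = Rz(yaw) Ry(pitch) Rx(roll)).
In Python, from rig import status, viewer, job gives the robot as it stands.
- The arm moves only by the tool send_rows, never from a script. Its argument "plan" is a list of rows, each a list of 3 entries, a list of its own where there are three numbers: the shift along the tool's x, y, z in m, then the turn, a rotation vector about the tool's x, y, z in rad, then the opening, from -1 (shut) to 1 (fully open). In form: [[[x, y, z], [rx, ry, rz], jaw], ...]. A call has exactly 5 rows; each row is the pose to reach, as a shift and turn from the pose measured when the call began, along the tool's axes at that moment; what a row does not reach only later rows make up. A row lasts 1/12 s, in which the tool goes at most 41.7 mm and 7.16 degrees, less where a joint would pass 70% of its speed; a pose out of reach is approached as far as the arm can. A call with a gripper value outside its range is refused whole. The fingers move at their own pace and stop on an object; "squeeze" is the grip in N (left out, the last holds). Time passes only in rows, so rows that repeat a pose let the fingers close, or fill a call up. It gives the time, the measured TCP pose, the force and the opening at its end, in the units of the state.
- status.sense(): the state, without advancing time (a new reading comes with each control period).
- viewer.grab_frame(name): name is "side" or "top" or "wrist"; returns the picture (480x640x3 uint8, red, green, blue); there is no depth.
- viewer.camera_params(name): a dict with "intrinsics" (3x3 intrinsics, pixels), "dist_coeffs" ([k1, k2, p1, p2, k3] as OpenCV has them; the pictures are not rectified), "xyz" and "orientation" of the camera in the world. Camera axes: x right, y down, z forward; pixel columns grow to the right and rows downward; lengths in mm; the calibration is good to about 2 mm. A picture is of the moment at which its call begins: read the wrist's pose just before it. camera_params takes no time and is no camera call; for the wrist camera it gives the pose at the moment of the call.
- job.sign_off(): hands the job in, once; it reports no verdict.
Trained networks look in the newest picture that a camera, given by its name, has taken for a name from the list of things; names that differ only in an ending like _2 or _b are one class to them, and where a whole thing is asked for, a point or a joint stands for the part that bears it (a point fixed in the world has none). Each returns a list of dicts, best first, with "p" (0 to 1); they miss things now and then, are a little off and sometimes report something else, mostly with a low value. They report only what shows in the picture. A call takes as long as a camera call. They do not tell look-alikes from the thing itself.
- viewer.cut_out(label, camera): "mask" (480x640 bool, what is visible of it) and "extent" ([left, top, width, height] in pixels, round what is visible of it).
The state is a dict: "clock": time; "qpos": joint angles; "qvel": joint speeds; "joint_efforts": joint torques, N m; "eef_pos": TCP position; "tcp_rot": TCP orientation; "contact_force": force on the tool from outside, world axes, zero at the start; "wrist_torque": the same for the moment, N m; "opening": opening from 0.0 (shut) to 1.0 (fully open).
Only numpy, scipy, OpenCV 4.12 (cv2) and the standard library are available. Lean on these libraries where they do the work, as an engineer would, in place of code of your own. Each camera call takes 0.05 s, during which the arm holds its last target.

### The job

Take the stirring rod from its sloping rest and, with its foot pressing the pot's sprung floor plate lightly down (about half its travel, never down to its stop), stir the drying beads clockwise as seen from above, until the orange bead has been pushed once right round the centre tube and lies again at the yellow sight window. Keep all beads in the pot, touch them only with the rod, then lay the rod back in its rest the way it lay. Leave the other things on the desk where they are.

Things in the scene. Friction and masses are not known exactly. Their poses are not given: they have to be found in the camera images.
- pot: Open aluminium pot fixed to the desk, 138 mm outside diameter, rim 65 mm high, wall 5 mm; a 68 mm air tube, 70 mm high, in its middle. Beads lie in the ring channel between radius 34 and 64 mm. Origin: centre of the underside, on the desk; z up. The sight window (yellow frame, yellow tab on the rim) is on its own +x side; clockwise from above goes +x (window), -y, -x, +y, +x
- plate_part (a joint): The pot's dark sprung floor plate under the beads: top 20 mm above the desk at 0; the value is how far it is pushed down (m), stop at 0.012. About 1.3 N starts it, then 0.3 N more per mm (2.8 N at 5 mm); it springs back. Lightly pressed: 2 to 8 mm; beyond 10 mm is too hard
- rod_mid (a point): Stirring rod, 160 mm long, about 80 g: lower 65 mm a 10 mm round steel shaft with a round-ended foot 14 mm thick, 27 mm long, above it a black 14 x 14 mm square handle with a red band. The point is its middle, 80 mm from the foot's end; z runs from foot to handle top, x and y square to the flats. In the rest its top 75 mm stand clear; dragged sideways over the foot stop it tips in the grip
- rod_foot (a point): The very end of the rod's foot; axes as for rod_mid
- rest: Grey sloping rest fixed to the desk, base 150 x 90 mm. Origin on the desk, z up. Its open trough (20 mm wide inside, walls 6 mm thick, 85 mm long, foot stop at the low end) leans 40 deg from vertical: it rises along (-0.643, 0, 0.766) in the rest's frame and is open towards (0.766, 0, 0.643). Handle flats lie parallel to the trough's sides
- rest_foot (a point): Where the end of the rod's foot lies when the rod is in the rest, at (70, 0, 35) mm in the rest's frame; axes of the rest
- rest_mid (a point): Where the rod's middle point lies when the rod is in the rest; axes of the rest
- orange_mid (a point): The orange indicator bead: a ball of 24 mm diameter, about 20 g, lying on the floor plate at the sight window; the point is its centre
- white1_mid (a point): A white drying bead of the same size as the orange one; the point is its centre
- white2_mid (a point): A white drying bead of the same size as the orange one; the point is its centre
- white3_mid (a point): A white drying bead of the same size as the orange one; the point is its centre
- white4_mid (a point): A white drying bead of the same size as the orange one; the point is its centre
- white5_mid (a point): A white drying bead of the same size as the orange one; the point is its centre
- jar: Bystander: closed jar, 68 mm diameter, 100 mm tall; origin at its underside
- mug: Bystander: green mug, 80 mm diameter, 90 mm tall; origin at its underside
- driver: Bystander: screwdriver with a yellow handle, lying; origin at its underside
- manual: Bystander: black manual, 210 x 150 x 18 mm; origin at its underside
- junction: Bystander: grey junction box, 75 x 50 x 40 mm; origin at its underside
- plug: Bystander: round connector plug standing, 40 mm diameter, 52 mm tall; origin at its underside
Things that resemble listed ones, but are neither listed nor needed, are in the scene too. Leave any turquoise look-alike of the part that bears rod_mid alone. Leave any blue look-alike of the rest alone.

How it is judged (in metres and radians):
On the way, in this order (a step that is already met when the one before it is completed fails the run):
1. the orange bead is stirred clockwise away from the window, to the pot's -y side, with the plate lightly pressed (y of orange_mid in the frame of pot below -0.025 m and value of joint plate_part between 0.002 and 0.008 m), for 0.1 s.
2. on to the side opposite the window, plate lightly pressed (x of orange_mid in the frame of pot below -0.025 m and value of joint plate_part between 0.002 and 0.008 m), for 0.1 s.
3. on to the pot's +y side, plate lightly pressed (y of orange_mid in the frame of pot above 0.025 m and value of joint plate_part between 0.002 and 0.008 m), for 0.1 s.
4. and back to the sight window, plate lightly pressed (x of orange_mid in the frame of pot above 0.025 m and y of orange_mid in the frame of pot between -0.035 and 0.035 m and value of joint plate_part between 0.002 and 0.008 m), for 0.1 s.
At the end, for the whole second after the job is handed in: Orange bead at the sight window (over 25 mm from the pot axis towards it, within 35 mm sideways), all six beads in the pot, floor plate up again (within 1.5 mm), rod still and in its rest: middle within 15 mm, foot within 20 mm of their places (x of orange_mid in the frame of pot above 0.025 m and y of orange_mid in the frame of pot between -0.035 and 0.035 m and horizontal distance between each of orange_mid, white1_mid, white2_mid, white3_mid, white4_mid, white5_mid and pot below 0.064 m and z of each of orange_mid, white1_mid, white2_mid, white3_mid, white4_mid, white5_mid in the frame of pot below 0.05 m and value of joint plate_part below 0.0015 m and distance between rod_mid and rest_mid below 0.015 m and distance between rod_foot and rest_foot below 0.02 m and linear speed of each of rod, orange below 0.02 m/s); the robot touches nothing.
It fails at once if the floor plate is pushed down to its stop (more than 10 mm) (value of joint plate_part above 0.01 m).
It fails at once if the fingers touch a bead (contact force between the fingers and orange above 0.3 N or contact force between the fingers and white1 above 0.3 N or contact force between the fingers and white2 above 0.3 N or contact force between the fingers and white3 above 0.3 N or contact force between the fingers and white4 above 0.3 N or contact force between the fingers and white5 above 0.3 N).
It fails at once if another thing on the desk is moved more than 30 mm (distance of any of jar, mug, driver, manual, junction, plug from where it was at the start of the episode above 0.03 m).
It also fails if it takes over 72 s, if anything falls off the work surface, if the arm or the gripper's body presses on something with over 40 N, if the wrist force passes 120 N, or if a joint passes its speed limit or range.

## Working session

There is one attempt and no reset: what is moved stays moved. The work goes in short steps, Python scripts to look and compute and a tool call to move; the robot and the scene stay as the last step left them, time stands still between calls to the robot, and variables do not carry over. Pictures are saved under pics/ and viewed, and the job is handed in when it is done.

Besides the shell and the picture viewer there is one more tool, called after ">>>" as name([rows], argument=value, ...), one row to a line, values as JSON. send_rows: Moves the arm, as the interface text tells. Its arguments: {"type":"object","properties":{"plan":{"type":"array"},"squeeze":{"type":"number"}},"required":["plan"]}

```bash
ls -la; mkdir -p pics; python3 - <<'E'
from rig import status, viewer, job
import cv2
print(status.sense())
for n in ["side","top","wrist"]:
    p=viewer.camera_params(n); print(n,p)
    im=viewer.grab_frame(n); cv2.imwrite(f"pics/{n}0.png",im[:,:,::-1])
E
```

```text
total 12
drwxr-xr-x  3 agent agent 4096 Dec  7 15:57 .
drwxr-xr-x 23 root  root  4096 Dec  7 15:57 ..
drwxr-xr-x  2 agent agent 4096 Dec  7 15:57 pics
{'clock': 0.0, 'qpos': array([ 1.22661451e+00,  3.53656231e-01,  1.63412498e+00,  1.32847675e-05,
        1.15519744e+00, -2.39823323e-03]), 'qvel': array([-9.44771176e-04, -8.68258879e-04,  1.04370614e-03,  4.79972911e-05,
        7.90486901e-04, -1.05226132e-04]), 'joint_efforts': array([ 5.05125299e-04, -6.05272794e+01, -3.42066193e+01, -3.86557474e-05,
        9.43991763e-03,  1.59151489e-05]), 'eef_pos': array([209.32688722, 588.43658417, 252.56052552]), 'tcp_rot': array([-3.14157718e+00,  1.38597330e-03,  1.22900739e+00]), 'contact_force': array([-0.01011008,  0.21305119,  0.61662729]), 'wrist_torque': array([ 0.00582168, -0.01943237,  0.02681295]), 'opening': 1.0007651712702383}
side {'intrinsics': array([[585.31295129,   0.        , 314.95023269],
       [  0.        , 585.31295129, 243.77545544],
       [  0.        ,   0.        ,   1.        ]]), 'dist_coeffs': array([-0.19589332,  0.        ,  0.        ,  0.        ,  0.  
[... 218 characters left out ...]
.        , 541.93283344, 241.97804823],
       [  0.        ,   0.        ,   1.        ]]), 'dist_coeffs': array([-0.05922409,  0.        ,  0.        ,  0.        ,  0.        ]), 'xyz': array([ 480.89017952,   10.49272396, 1206.47747196]), 'orientation': array([-3.06926516, -0.01084445, -1.54273536])}
wrist {'intrinsics': array([[363.75782943,   0.        , 317.33544179],
       [  0.        , 363.75782943, 240.01839629],
       [  0.        ,   0.        ,   1.        ]]), 'dist_coeffs': array([-0.04149171,  0.        ,  0.        ,  0.        ,  0.        ]), 'xyz': array([141.21534744, 614.17013752, 373.88189558]), 'orientation': array([2.85121511e+00, 9.12543330e-04, 1.22917888e+00])}
```

View pics/side0.png

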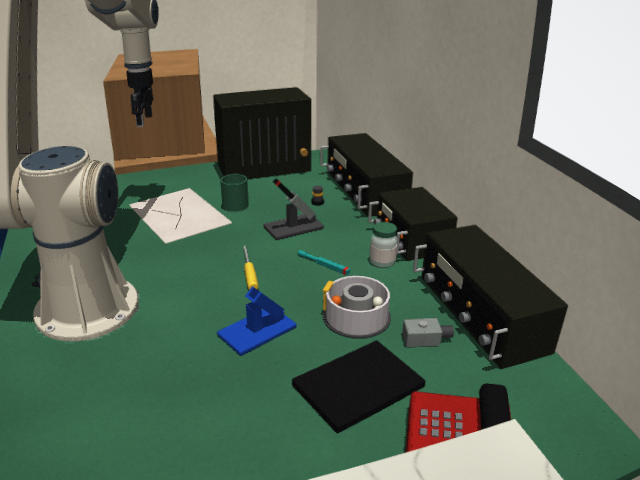

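View pics/top0.png

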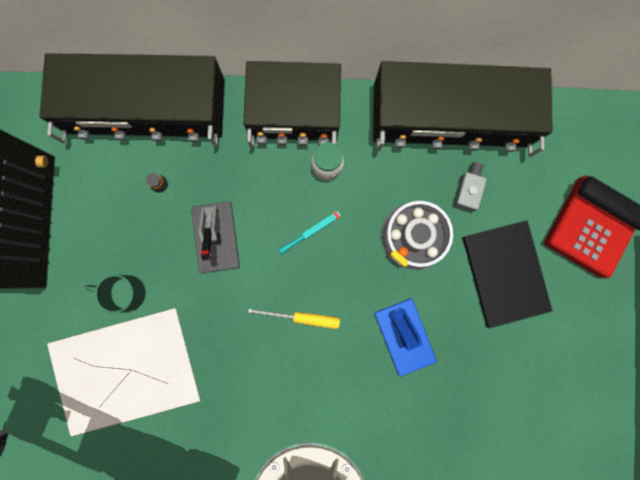

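View pics/wrist0.png

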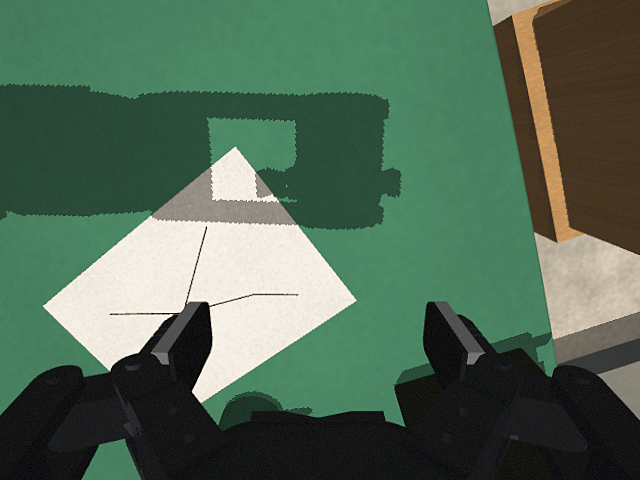

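```bash
cat > h.py <<'E'
import numpy as np, cv2
from scipy.spatial.transform import Rotation as R
from rig import status, viewer, job
def cam(n):
    p=viewer.camera_params(n)
    return p['intrinsics'],p['dist_coeffs'],np.array(p['xyz']),R.from_euler('xyz',p['orientation']).as_matrix()
def ray(n,uv,c=None):
    K,d,t,Rm=c or cam(n)
    q=cv2.undistortPoints(np.array(uv,float).reshape(-1,1,2),K,d).reshape(-1,2)
    return t,(Rm@np.c_[q,np.ones(len(q))].T).T
def at_z(n,uv,z,c=None):
    t,r=ray(n,uv,c); return t+r*((z-t[2])/r[:,2])[:,None]
def proj(n,P,c=None):
    K,d,t,Rm=c or cam(n)
    rv=cv2.Rodrigues(Rm.T)[0]; return cv2.projectPoints(np.array(P,float).reshape(-1,1,3),rv,-Rm.T@t,K,d)[0].reshape(-1,2)
def crop(n,im,x,y,w,h,s,name):
    cv2.imwrite(name,cv2.resize(im[y:y+h,x:x+w,::-1],None,fx=s,fy=s,interpolation=cv2.INTER_CUBIC))
E
python3 - <<'E'
from h import *
im=viewer.grab_frame('top'); 
for l in ['rest','rod_mid','pot','orange_mid','white1_mid']:
    for d in viewer.cut_out(l,'top')[:6]:
        v,u=np.nonzero(d['mask']); print(l,round(d['p'],2),d['extent'],u.mean().round(1),v.mean().round(1))
crop('top',im,180,190,70,90,6,'pics/rest_t.png'); crop('top',im,370,190,95,90,6,'pics/pot_t.png')
im=viewer.grab_frame('side')
for l in ['rest','rod_mid','pot','orange_mid']:
    for d in viewer.cut_out(l,'side')[:6]:
        v,u=np.nonzero(d['mask']); print(l,round(d['p'],2),d['extent'],u.mean().round(1),v.mean().round(1))
crop('side',im,255,170,80,75,7,'pics/rest_s.png')
crop('side',im,310,265,90,75,7,'pics/pot_s.png')
E
```

```text
rest 0.91 [192.0, 200.7, 46.4, 70.2] 216.1 236.5
rest 0.86 [378.2, 299.3, 54.5, 77.1] 405.3 337.3
rod_mid 0.77 [279.5, 213.6, 61.1, 38.6] 310.8 231.0
rod_mid 0.56 [202.2, 213.2, 11.0, 46.1] 206.8 239.2
pot 0.7 [380.7, 203.1, 76.0, 67.1] 417.0 235.6
orange_mid 0.39 [399.1, 244.5, 7.4, 14.7] 402.9 250.9
white1_mid 0.45 [426.9, 248.0, 8.2, 8.6] 431.2 251.3
rest 0.64 [264.1, 191.6, 58.0, 47.9] 294.4 219.9
rest 0.59 [218.3, 289.0, 77.7, 64.7] 256.7 324.4
rod_mid 0.92 [296.2, 251.0, 57.4, 23.6] 324.9 262.1
rod_mid 0.66 [292.8, 338.9, 131.7, 94.2] 357.0 385.0
pot 0.73 [319.8, 275.0, 71.7, 63.5] 355.7 307.1
orange_mid 0.56 [330.2, 298.8, 8.9, 4.9] 336.3 299.8
```

View pics/rest_t.png

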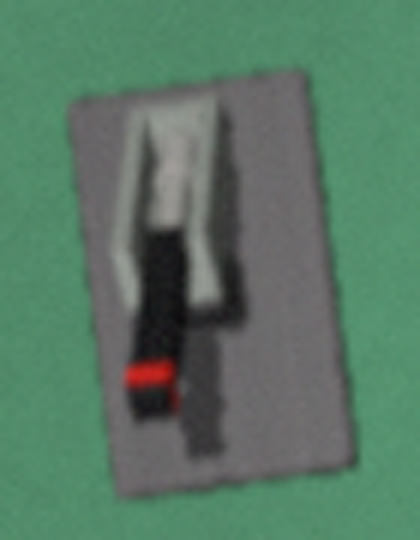

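View pics/pot_t.png

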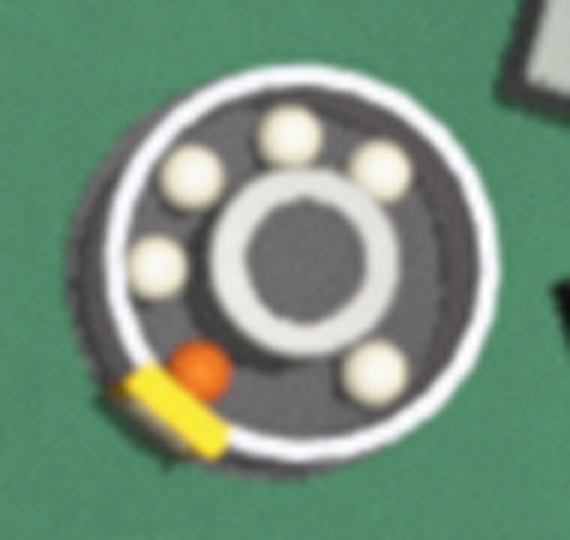

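View pics/rest_s.png

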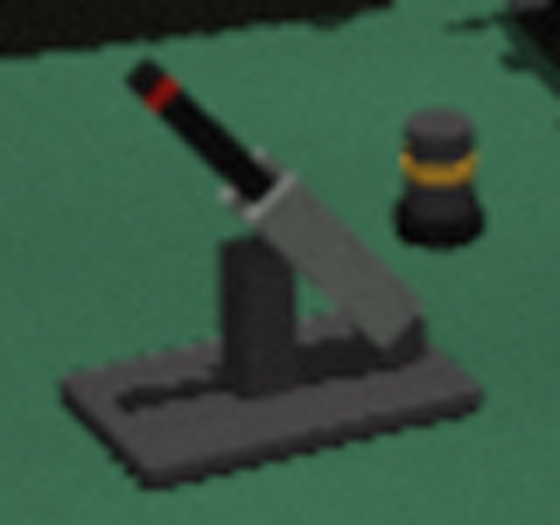

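View pics/pot_s.png

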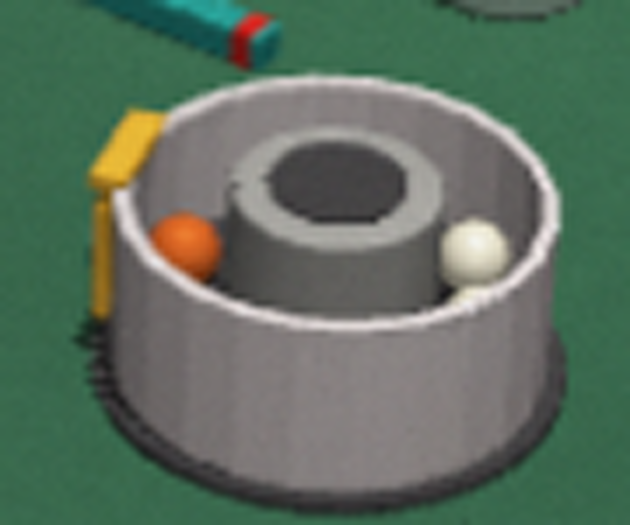

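```bash
cat > fit.py <<'E'
from h import *
from scipy.optimize import least_squares
ct,cs=cam('top'),cam('side')
top=np.array([[72,100],[308,68],[357,465],[115,495]])/6+[180,190]
side=np.array([[65,383],[150,476],[480,396]])/7+[255,170]
# rest +x is away from robot (rod top toward robot): TL=( +75,+45)
C=np.array([[75,45],[75,-45],[-75,-45],[-75,45]])
tp=np.array([152,403])/6+[180,190]   # rod top centre end (top view)
def P(p,q):
    x,y,a=p[:3]; c,s=np.cos(a),np.sin(a); q=np.atleast_2d(q)
    return np.c_[x+c*q[:,0]-s*q[:,1], y+s*q[:,0]+c*q[:,1], q[:,2]]
def f(p):
    B=P(p,np.c_[C,np.full(4,p[3])])
    r=(proj('top',B,ct)-top).ravel()
    r2=(proj('side',B[[3,2,1]],cs)-side).ravel()
    return np.r_[r,r2]
s=least_squares(f,[500,230,0,8]); print(s.x, f(s.x).round(1))
u=np.array([-.643,0,.766]); foot=np.array([70,0,35])
for d in [0,80,160]: 
    w=P(s.x,foot+d*u); print(d,w.round(1),proj('top',w,ct).round(1),proj('side',w,cs).round(1))
# pot
print('pot rim centre',at_z('top',[[420.2,233.7]],65,ct), 'tab',at_z('top',[[399.2,258.7]],65,ct))
for n,q in dict(orange=(201,372),w1=(157,267),w2=(192,177),w3=(290,136),w4=(380,171),w5=(376,373)).items():
    print(n,at_z('top',[np.array(q)/6+[370,190]],32,ct).round(1))
E
python3 fit.py
```

```text
[5.73537049e+02 2.23740509e+02 1.58376221e-01 7.37482496e+00] [-0.4 -0.6  0.2 -0.5  0.1  0.   0.1  0.3 -1.3 -0.2 -0.5  0.4  0.8  0.1]
0 [[642.7 234.8  35. ]] [[209.5 203.9]] [[315.5 211.9]]
80 [[591.9 226.7  96.3]] [[206.9 224.2]] [[299.2 195.9]]
160 [[541.1 218.6 157.6]] [[204. 247.]] [[281.9 179.1]]
pot rim centre [[ 587.90445515 -219.93997266   65.        ]] tab [[ 533.55240266 -176.05543017   65.        ]]
orange [[ 549.9 -190.6   32. ]]
w1 [[ 587.7 -173.9   32. ]]
w2 [[ 621.  -186.2   32. ]]
w3 [[ 637.1 -221.9   32. ]]
w4 [[ 625.3 -255.1   32. ]]
w5 [[ 551.4 -254.5   32. ]]
```

```bash
cat >> fit.py <<'E'
print('--- with base offset')
ste=np.array([145,80])/7+[255,170]
# p: origin x,y,a,h,dx
def f2(p):
    B=P(p,np.c_[C+[p[4],0],np.full(4,p[3])])
    T=P(p,foot+160*u)
    return np.r_[(proj('top',B,ct)-top).ravel(),(proj('side',B[[3,2,1]],cs)-side).ravel(),(proj('top',T,ct)-tp).ravel(),(proj('side',T,cs)-ste).ravel()]
s=least_squares(f2,[550,230,.15,8,20]); print(s.x,f2(s.x).round(1))
for d in [0,65,80,160]: 
    w=P(s.x,foot+d*u); print(d,w.round(1),proj('top',w,ct).round(1),proj('side',w,cs).round(1))
E
python3 fit.py|sed -n '/---/,$p'
```

```text
--- with base offset
[5.54220040e+02 2.20328301e+02 1.59775105e-01 7.67147647e+00
 1.95347244e+01] [-0.3 -0.6  0.3 -0.5  0.3  0.   0.2  0.3 -1.3 -0.2 -0.5  0.4  0.8 -0.
 -0.  -0.1 -0.4 -1. ]
0 [[623.3 231.5  35. ]] [[210.7 212.7]] [[309.5 213.3]]
65 [[582.1 224.8  84.8]] [[208.6 229.5]] [[296.1 200.4]]
80 [[572.5 223.3  96.3]] [[208.1 233.6]] [[292.9 197.4]]
160 [[521.8 215.1 157.6]] [[205.3 257. ]] [[275.3 180.5]]
```

```bash
cat >> h.py <<'E'
REST=np.array([554.2,220.3]); A=0.160
def restR(a=None):
    a=A if a is None else a
    return R.from_euler('z',a).as_matrix()
def restP(q): return np.r_[REST,0]+restR()@np.array(q,float)
U=restR()@np.array([-.643,0,.766])
def grasp_rot():
    z=-U; x=restR()[:,1]; return np.c_[x,np.cross(z,x),z]
def rodpt(d): return restP([70,0,35])+d*U
def pose():
    s=status.sense(); return s['eef_pos'],R.from_euler('xyz',s['tcp_rot']).as_matrix(),s
def to(p,Rt):
    p0,R0,s=pose()
    d=R0.T@(np.array(p)-p0)/1000; rv=R.from_matrix(R0.T@Rt).as_rotvec()
    print('shift',d.round(4).tolist(),'turn',rv.round(4).tolist(),'dist',np.linalg.norm(d).round(3),'ang',np.degrees(np.linalg.norm(rv)).round(1),'F',s['contact_force'].round(2),'t',s['clock'],'open',s['opening'].round(3))
    return d,rv
E
python3 - <<'E'
from h import *
to(rodpt(160+70),grasp_rot())
E
```

```text
Traceback (most recent call last):
  File "h.py", line 32, in to
    print('shift',d.round(4).tolist(),'turn',rv.round(4).tolist(),'dist',np.linalg.norm(d).round(3),'ang',np.degrees(np.linalg.norm(rv)).round(1),'F',s['contact_force'].round(2),'t',s['clock'],'open',s['opening'].round(3))
                                                                                                                                                                                                        ^^^^^^^^^^^^^^^^^^
AttributeError: 'float' object has no attribute 'round'
```

```bash
sed -i "s/s\['opening'\].round(3)/round(s['opening'],3)/" h.py
python3 - <<'E'
from h import *
to(rodpt(160+70),grasp_rot())
E
```

```text
shift [-0.2692, 0.38, 0.0421] turn [-0.6833, 0.1751, -0.4811] dist 0.468 ang 48.9 F [-0.27 -0.51  0.55] t 0.7 open 0.995
```

>>> send_rows([
  [[-0.022,0.032,0.0],[-0.06,0.015,-0.04],1],
  [[-0.044,0.064,0.0],[-0.12,0.03,-0.08],1],
  [[-0.066,0.096,0.0],[-0.18,0.045,-0.12],1],
  [[-0.088,0.128,0.0],[-0.25,0.06,-0.17],1],
  [[-0.11,0.16,0.0],[-0.32,0.08,-0.22],1],
])

```text
clock: 1.12
eef_pos: [324.3, 430.6, 253.7]
tcp_rot: [2.812, -0.043, 1.461]
contact_force: [0.8, -0.1, 0.4]
opening: 0.997
```

```bash
python3 - <<'E'
from h import *
to(rodpt(160+70),grasp_rot())
E
```

```text
shift [-0.2063, 0.156, 0.0889] turn [-0.3603, 0.0954, -0.2572] dist 0.274 ang 25.9 F [ 0.75 -0.11  0.45] t 1.1167 open 0.997
```

>>> send_rows([
  [[-0.03,0.025,0.012],[-0.07,0.02,-0.05],1],
  [[-0.06,0.05,0.024],[-0.14,0.04,-0.1],1],
  [[-0.09,0.075,0.036],[-0.22,0.06,-0.16],1],
  [[-0.12,0.1,0.048],[-0.29,0.08,-0.21],1],
  [[-0.15,0.12,0.06],[-0.36,0.095,-0.257],1],
])

```text
clock: 1.53
eef_pos: [437.0, 273.0, 231.1]
tcp_rot: [2.455, -0.003, 1.721]
contact_force: [2.1, -1.1, -0.0]
opening: 1.003
```

```bash
python3 - <<'E'
from h import *
to(rodpt(160+70),grasp_rot())
E
```

```text
shift [-0.0705, 0.0108, 0.0343] turn [-0.0113, 0.004, -0.0093] dist 0.079 ang 0.9 F [ 2.13 -1.08 -0.01] t 1.5333 open 1.003
```

>>> send_rows([
  [[-0.025,0.004,0.012],[-0.011,0.004,-0.009],1],
  [[-0.05,0.008,0.024],[-0.011,0.004,-0.009],1],
  [[-0.07,0.0105,0.034],[-0.011,0.004,-0.009],1],
  [[-0.0705,0.0108,0.0343],[-0.011,0.004,-0.009],1],
  [[-0.0705,0.0108,0.0343],[-0.011,0.004,-0.009],1],
])

```text
clock: 1.95
eef_pos: [477.7, 206.6, 211.1]
tcp_rot: [2.444, -0.0, 1.728]
contact_force: [-0.8, 0.5, 1.4]
opening: 0.998
```

```bash
python3 - <<'E'
from h import *
to(rodpt(160+70),grasp_rot())
c=cam('wrist')
im=viewer.grab_frame('wrist'); cv2.imwrite('pics/w1.png',im[:,:,::-1])
for d in (160,150,120,85): print(d,proj('wrist',rodpt(d),c).round(1))
B=[restP([20+75*i,45*j,7.5]) for i,j in ((1,1),(1,-1),(-1,-1),(-1,1))]; print(proj('wrist',B,c).round(1))
E
```

```text
shift [0.0014, -0.0, -0.0002] turn [-0.0007, 0.0019, -0.0024] dist 0.001 ang 0.2 F [-0.8   0.53  1.39] t 1.95 open 0.998
160 [[318.1 265.8]]
150 [[318.1 259.8]]
120 [[318.1 244.5]]
85 [[318.  230.7]]
[[359.7 202.4]
 [276.3 202.5]
 [257.1  74.3]
 [378.4  73.9]]
```

View pics/w1.png

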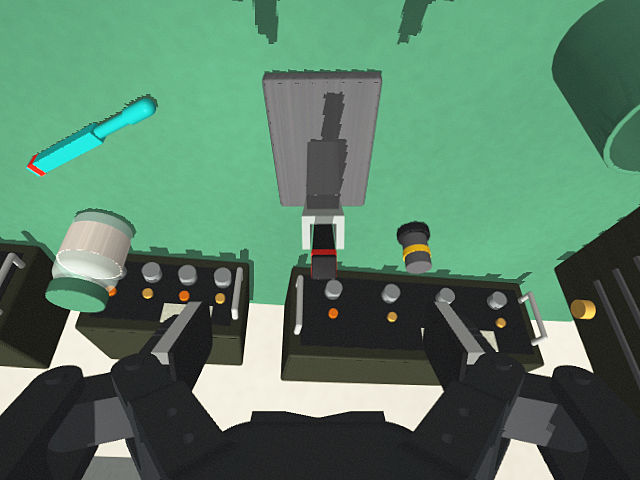

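```bash
python3 - <<'E'
from h import *
im=cv2.imread('pics/w1.png')[:,:,::-1]
crop('w',im,275,195,95,90,7,'pics/w1c.png')
c=cam('wrist'); p,Rt,s=pose()
print('cam in tool',Rt.T@(c[2]-p)); print((Rt.T@c[3]).round(3))
t=c[2]; print('depth top',(c[3].T@(rodpt(160)-t)))
E
```

```text
cam in tool [   0.97821721  -72.01099776 -120.60922542]
[[ 1.    -0.     0.   ]
 [ 0.     0.958  0.286]
 [-0.    -0.286  0.958]]
depth top [ -0.66380129  14.0808756  203.22166332]
```

View pics/w1c.png

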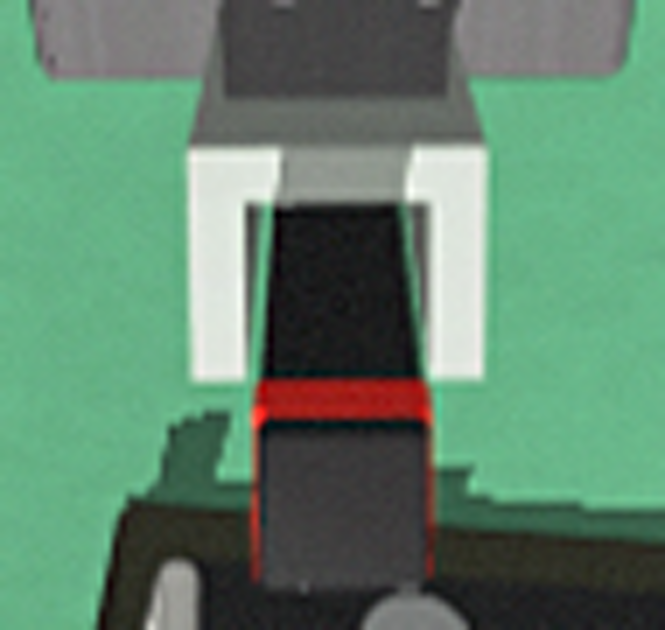

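```bash
sed -i 's/^REST=.*/REST=np.array([553.6,224.2]); A=0.160/' h.py
python3 - <<'E'
from h import *
to(rodpt(125),grasp_rot())
E
```

```text
shift [0.0044, -0.0003, 0.1051] turn [-0.0001, 0.0007, -0.0016] dist 0.105 ang 0.1 F [-1.03 -1.35  0.03] t 2.0 open 1.001
```

>>> send_rows([
  [[0.0044,0.0,0.02],[0,0,0],1],
  [[0.0044,0.0,0.045],[0,0,0],1],
  [[0.0044,0.0,0.07],[0,0,0],1],
  [[0.0044,0.0,0.09],[0,0,0],1],
  [[0.0044,0.0,0.105],[0,0,0],1],
])

```text
clock: 2.42
eef_pos: [552.1, 228.6, 161.7]
tcp_rot: [2.499, 0.001, 1.73]
contact_force: [0.0, -0.7, 0.2]
opening: 1.001
```

```bash
python3 - <<'E'
from h import *
to(rodpt(125),grasp_rot())
im=viewer.grab_frame('wrist'); cv2.imwrite('pics/w2.png',im[:,:,::-1])
E
```

```text
shift [-0.0046, -0.0262, 0.019] turn [-0.056, 0.0012, -0.0006] dist 0.033 ang 3.2 F [ 0.04 -0.74  0.2 ] t 2.4167 open 1.001
```

View pics/w2.png

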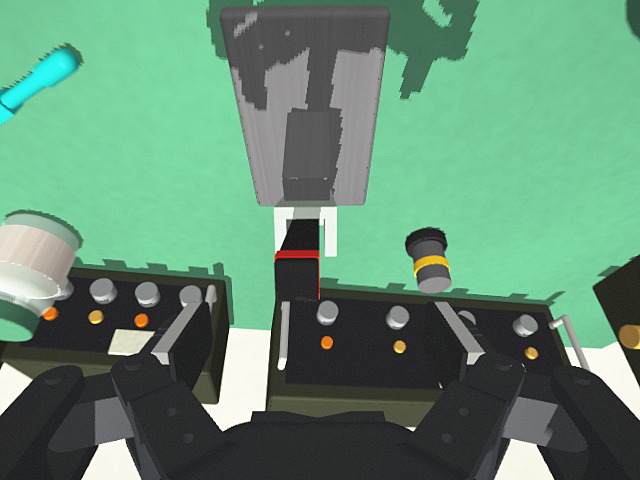

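```bash
python3 - <<'E'
from h import *
s=status.sense(); print(s['qpos'].round(3),s['qvel'].round(3),s['eef_pos'],s['tcp_rot'])
to(rodpt(125),grasp_rot())
E
```

```text
[ 0.496  0.272  2.198 -1.294  0.208 -0.009] [ 0.012 -0.052  0.051 -0.     0.017  0.016] [553.30623282 228.90269897 161.0324596 ] [2.49972293e+00 6.44544584e-04 1.72943834e+00]
shift [-0.0047, -0.0268, 0.0178] turn [-0.0565, 0.0013, -0.0007] dist 0.033 ang 3.2 F [ 0.49  0.9  -1.42] t 2.4667 open 1.002
```

```bash
cat >> h.py <<'E'
TILT=np.radians(25)
def grasp_rot(t=None):
    t=TILT if t is None else t
    z=restR()@np.array([np.sin(t),0,-np.cos(t)]); x=restR()[:,1]; return np.c_[x,np.cross(z,x),z]
def gp(d,back=0,t=None):
    G=grasp_rot(t); return rodpt(d)-(3+back)*G[:,2]
E
python3 - <<'E'
from h import *
to(gp(122,70),grasp_rot())
to(gp(122),grasp_rot())
E
```

```text
shift [-0.0048, -0.0117, -0.0507] turn [0.2055, 0.0013, -0.0008] dist 0.052 ang 11.8 F [ 0.49  0.9  -1.42] t 2.4667 open 1.002
shift [-0.0047, -0.026, 0.0178] turn [0.2055, 0.0013, -0.0008] dist 0.032 ang 11.8 F [ 0.49  0.9  -1.42] t 2.4667 open 1.002
```

>>> send_rows([
  [[-0.001,-0.002,-0.025],[0.04,0,0],1],
  [[-0.003,-0.006,-0.05],[0.1,0,0],1],
  [[-0.0048,-0.0117,-0.0507],[0.16,0,0],1],
  [[-0.0048,-0.0117,-0.0507],[0.2055,0.001,-0.001],1],
  [[-0.0048,-0.0117,-0.0507],[0.2055,0.001,-0.001],1],
])

```text
clock: 2.88
eef_pos: [518.2, 215.7, 193.3]
tcp_rot: [2.679, 0.012, 1.723]
contact_force: [0.8, -0.8, 0.7]
opening: 0.999
```

```bash
python3 - <<'E'
from h import *
to(gp(122,70),grasp_rot())
to(gp(122),grasp_rot()); print(status.sense()['qpos'].round(3))
c=cam('wrist')
im=viewer.grab_frame('wrist'); cv2.imwrite('pics/w3.png',im[:,:,::-1])
for d in (160,150,120,85): print(d,proj('wrist',rodpt(d),c).round(1))
E
```

```text
shift [0.0027, -0.0021, -0.0025] turn [0.0263, 0.0143, -0.0019] dist 0.004 ang 1.7 F [ 0.79 -0.8   0.68] t 2.8833 open 0.999
shift [0.0037, -0.004, 0.0674] turn [0.0263, 0.0143, -0.0019] dist 0.068 ang 1.7 F [ 0.79 -0.8   0.68] t 2.8833 open 0.999
[ 0.48   0.17   2.132 -0.379  0.429 -0.933]
160 [[322.1 267.4]]
150 [[322.1 264.7]]
120 [[322.2 258.2]]
85 [[322.2 252.6]]
```

View pics/w3.png

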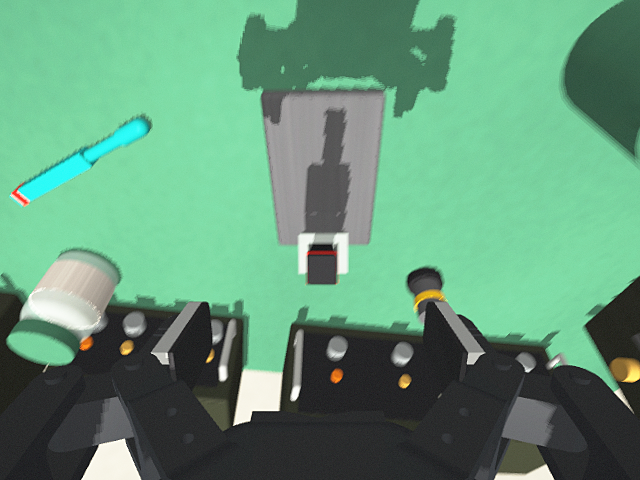

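>>> send_rows([
  [[0.003,-0.003,0.005],[0.026,0.014,-0.002],1],
  [[0.0037,-0.004,0.022],[0.026,0.014,-0.002],1],
  [[0.0037,-0.004,0.04],[0.026,0.014,-0.002],1],
  [[0.0037,-0.004,0.055],[0.026,0.014,-0.002],1],
  [[0.0037,-0.004,0.0674],[0.026,0.014,-0.002],1],
])

```text
clock: 3.35
eef_pos: [543.6, 225.9, 131.8]
tcp_rot: [2.707, -0.004, 1.735]
contact_force: [-0.6, -0.7, 0.0]
opening: 1.0
```

```bash
python3 - <<'E'
from h import *
to(gp(122),grasp_rot()); print(status.sense()['qpos'].round(3))
E
```

```text
shift [-0.0033, -0.0004, 0.0005] turn [-0.0015, -0.0055, 0.0022] dist 0.003 ang 0.3 F [-0.57 -0.66  0.01] t 3.35 open 1.0
[ 0.455  0.317  2.108 -0.383  0.319 -0.938]
```

>>> send_rows([
  [[-0.0033,-0.0004,0.0005],[-0.0015,-0.0055,0.002],1],
  [[-0.0033,-0.0004,0.0005],[-0.0015,-0.0055,0.002],1],
  [[-0.0033,-0.0004,0.0005],[-0.0015,-0.0055,0.002],-0.2],
  [[-0.0033,-0.0004,0.0005],[-0.0015,-0.0055,0.002],-0.5],
  [[-0.0033,-0.0004,0.0005],[-0.0015,-0.0055,0.002],-1],
], squeeze=70)

```text
clock: 3.77
eef_pos: [544.1, 222.9, 132.1]
tcp_rot: [2.704, -0.0, 1.731]
contact_force: [-0.3, 0.1, 0.4]
opening: 0.603
```

```bash
python3 - <<'E'
from h import *
to(gp(122),grasp_rot())
im=viewer.grab_frame('wrist'); cv2.imwrite('pics/w4.png',im[:,:,::-1])
E
```

```text
shift [-0.0003, -0.0005, 0.0008] turn [0.0014, -0.0004, 0.0002] dist 0.001 ang 0.1 F [-0.31  0.14  0.41] t 3.7667 open 0.603
```

View pics/w4.png

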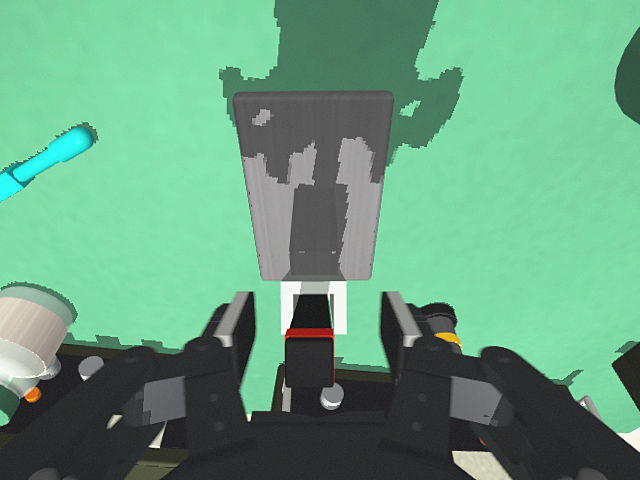

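>>> send_rows([
  [[-0.0022,-0.0005,0.0008],[0,0,0],-0.15],
  [[-0.0022,-0.0005,0.0008],[0,0,0],-0.3],
  [[-0.0022,-0.0005,0.0008],[0,0,0],-1],
  [[-0.0022,-0.0005,0.0008],[0,0,0],-1],
  [[-0.0022,-0.0005,0.0008],[0,0,0],-1],
], squeeze=70)

```text
clock: 4.23
eef_pos: [544.4, 220.6, 131.3]
tcp_rot: [2.704, -0.0, 1.731]
contact_force: [-0.8, 0.1, 2.2]
opening: 0.152
```

```bash
sed -i 's/^REST=.*/REST=np.array([554.0,222.0]); A=0.160/' h.py; python3 - <<'E'
from h import *
to(gp(122),grasp_rot())
im=viewer.grab_frame('wrist'); cv2.imwrite('pics/w5.png',im[:,:,::-1])
E
```

```text
shift [-0.0002, -0.0001, 0.0001] turn [0.0016, -0.0003, -0.0] dist 0.0 ang 0.1 F [-0.84  0.05  2.18] t 4.2333 open 0.152
```

View pics/w5.png

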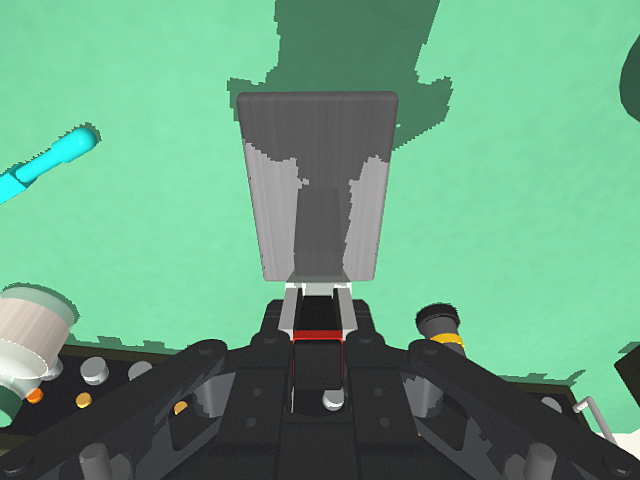

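>>> send_rows([
  [[0,0,0],[0,0,0],-1],
  [[0,0,0],[0,0,0],-1],
  [[0,-0.0026,-0.0097],[0,0,0],-1],
  [[0,-0.0065,-0.0241],[0,0,0],-1],
  [[0,-0.0117,-0.0435],[0,0,0],-1],
], squeeze=70)

```text
clock: 4.7
eef_pos: [515.5, 216.0, 165.8]
tcp_rot: [2.704, -0.0, 1.731]
contact_force: [2.1, 0.6, 0.3]
opening: 0.154
```

```bash
python3 - <<'E'
from h import *
to(gp(122),grasp_rot());to(gp(122+110),grasp_rot())
E
```

```text
shift [-0.0002, 0.0118, 0.0438] turn [0.001, -0.0004, 0.0001] dist 0.045 ang 0.1 F [2.09 0.57 0.27] t 4.7 open 0.154
shift [-0.0002, -0.0166, -0.0625] turn [0.001, -0.0004, 0.0001] dist 0.065 ang 0.1 F [2.09 0.57 0.27] t 4.7 open 0.154
```

```bash
cat >> h.py <<'E'
POT=np.array([588.,-220.]); 
def stir_rot(a=-0.38,t=-15):
    t=np.radians(t); Rz=R.from_euler('z',a).as_matrix()
    z=Rz@np.array([np.sin(t),0,-np.cos(t)]); x=Rz[:,1]; return np.c_[x,np.cross(z,x),z]
D=122.
def stir_tcp(xy,zfoot,a=-0.38,t=-15):
    return np.r_[xy,zfoot+D]-3*stir_rot(a,t)[:,2]
def ring(deg,r=49): 
    q=np.radians(deg); return POT+r*np.array([np.cos(q),np.sin(q)])
E
python3 - <<'E'
from h import *
G=stir_rot(); print(ring(183))
p0,R0,s=pose()
to(stir_tcp(ring(183),130),G)
E
```

```text
[ 539.0671528  -222.56446186]
shift [-0.4371, -0.0039, -0.1003] turn [0.6817, -0.0486, 0.549] dist 0.448 ang 50.2 F [2.09 0.57 0.27] t 4.7 open 0.154
```

>>> send_rows([
  [[0,-0.006,-0.023],[0,0,0],-1],
  [[0,-0.012,-0.046],[0,0,0],-1],
  [[0,-0.0166,-0.065],[0,0,0],-1],
  [[0,-0.02,-0.09],[0,0,0],-1],
  [[0,-0.02,-0.11],[0,0,0],-1],
])

```text
clock: 5.12
eef_pos: [449.6, 205.1, 257.8]
tcp_rot: [2.706, -0.0, 1.731]
contact_force: [-0.2, 0.6, -1.0]
opening: 0.157
```

```bash
python3 - <<'E'
from h import *
to(stir_tcp(ring(183),130),stir_rot())
im=viewer.grab_frame('side'); crop('s',im,200,120,160,120,5,'pics/s2.png')
E
```

```text
shift [-0.4368, 0.0176, 0.0112] turn [0.6804, -0.0483, 0.5491] dist 0.437 ang 50.2 F [-0.24  0.65 -1.05] t 5.1167 open 0.157
```

View pics/s2.png

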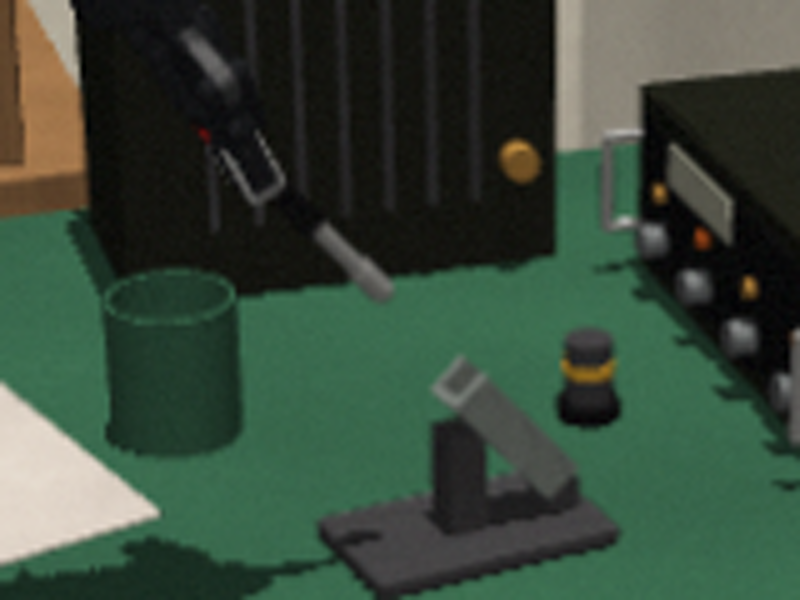

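>>> send_rows([
  [[-0.02,0.001,0.0],[0.05,-0.003,0.04],-1],
  [[-0.05,0.002,0.0],[0.11,-0.007,0.09],-1],
  [[-0.083,0.003,0.0],[0.19,-0.012,0.15],-1],
  [[-0.116,0.004,0.0],[0.27,-0.017,0.21],-1],
  [[-0.15,0.006,0.0],[0.35,-0.023,0.27],-1],
])

```text
clock: 5.58
eef_pos: [479.1, 57.6, 264.0]
tcp_rot: [3.064, -0.051, 1.464]
contact_force: [-0.2, 1.1, -1.1]
opening: 0.156
```

```bash
python3 - <<'E'
from h import *
to(stir_tcp(ring(183),130),stir_rot())
E
```

```text
shift [-0.2725, 0.0902, 0.0021] turn [0.3306, -0.0257, 0.2783] dist 0.287 ang 24.8 F [-0.17  1.12 -1.08] t 5.5833 open 0.156
```

>>> send_rows([
  [[-0.033,0.01,0.0],[0.06,-0.005,0.05],-1],
  [[-0.067,0.021,0.0],[0.13,-0.01,0.11],-1],
  [[-0.1,0.032,0.0],[0.2,-0.015,0.17],-1],
  [[-0.135,0.044,0.0],[0.27,-0.02,0.22],-1],
  [[-0.17,0.056,0.0],[0.33,-0.0257,0.278],-1],
])

```text
clock: 6.0
eef_pos: [516.6, -119.1, 259.5]
tcp_rot: [-2.877, -0.0, 1.189]
contact_force: [1.3, 0.2, -1.1]
opening: 0.152
```

```bash
python3 - <<'E'
from h import *
to(stir_tcp(ring(183),130),stir_rot())
E
```

```text
shift [-0.0876, 0.0593, -0.0113] turn [-0.0027, -0.0007, -0.0021] dist 0.106 ang 0.2 F [ 1.26  0.21 -1.12] t 6.0 open 0.152
```

>>> send_rows([
  [[-0.03,0.02,-0.004],[-0.003,0,-0.002],-1],
  [[-0.06,0.04,-0.008],[-0.003,0,-0.002],-1],
  [[-0.082,0.055,-0.011],[-0.003,0,-0.002],-1],
  [[-0.0876,0.0593,-0.0113],[-0.003,0,-0.002],-1],
  [[-0.0876,0.0593,-0.0113],[-0.003,0,-0.002],-1],
])

```text
clock: 6.42
eef_pos: [539.7, -224.5, 253.9]
tcp_rot: [-2.879, -0.001, 1.188]
contact_force: [-0.2, 0.6, -1.1]
opening: 0.155
```

```bash
python3 - <<'E'
from h import *
to(stir_tcp(ring(183),130),stir_rot())
c=cam('wrist'); ct=cam('top'); cs=cam('side')
im=viewer.grab_frame('side'); crop('s',im,270,170,150,150,5,'pics/s3.png')
im=viewer.grab_frame('top'); crop('s',im,350,180,130,130,5,'pics/t3.png')
im=viewer.grab_frame('wrist'); cv2.imwrite('pics/w6.png',im[:,:,::-1])
P=[np.r_[ring(183),130],np.r_[ring(183),290]]
print('side',((proj('side',P,cs)-[270,170])*5).round(), 'top',((proj('top',P,ct)-[350,180])*5).round(),proj('wrist',P,c).round(1))
E
```

```text
shift [0.0015, -0.0008, -0.0008] turn [-0.0004, -0.0012, -0.0023] dist 0.002 ang 0.2 F [-0.2   0.63 -1.05] t 6.4167 open 0.155
side [[339. 512.]
 [350. 167.]] top [[389. 376.]
 [490. 354.]] [[317.5 282.5]
 [318.3 365.3]]
```

View pics/s3.png

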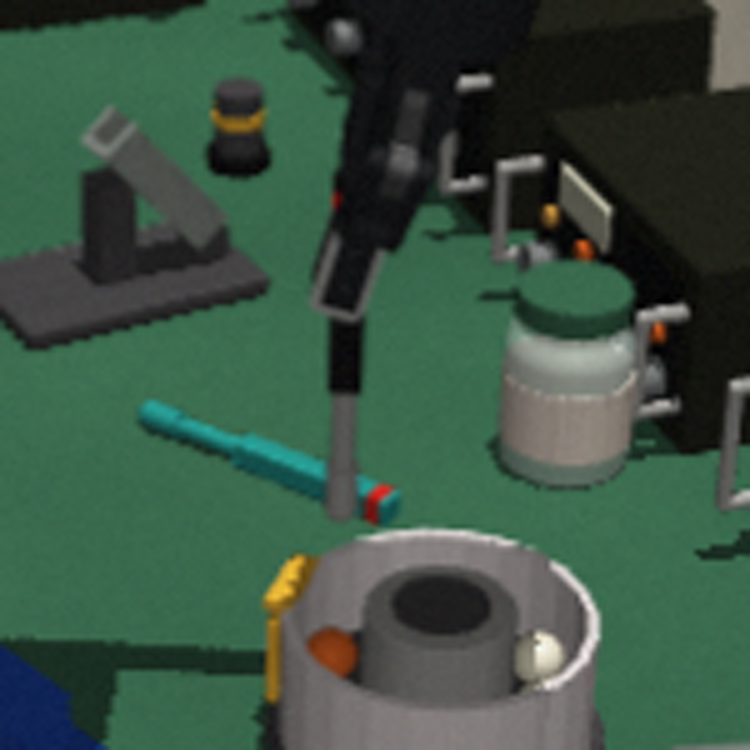

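View pics/t3.png

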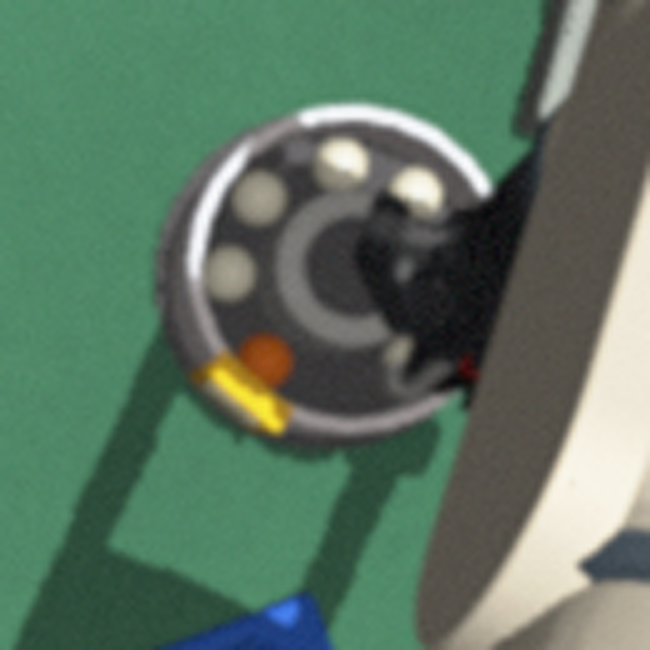

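View pics/w6.png

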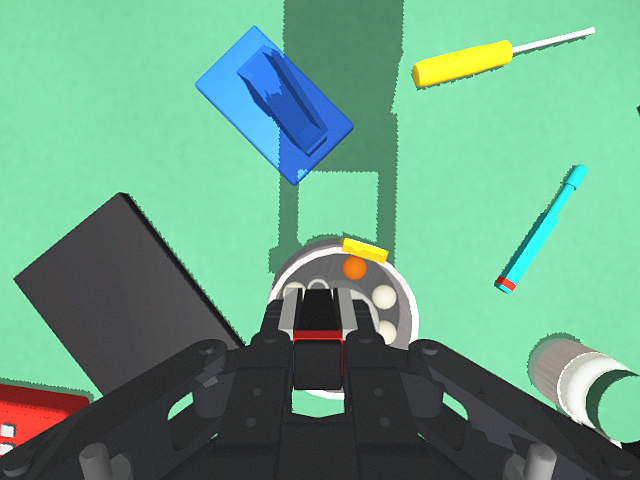

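```bash
python3 - <<'E'
from h import *
im=cv2.imread('pics/w6.png'); q=np.linspace(0,2*np.pi,73)
def circ(r,z): return np.c_[POT[0]+r*np.cos(q),POT[1]+r*np.sin(q),0*q+z]
big=cv2.resize(im[200:420,230:450],None,fx=3.5,fy=3.5)[:600]
for r,z,col in ((69,65,(0,0,255)),(34,70,(255,0,0))):
    uv=((proj('wrist',circ(r,z))-[230,200])*3.5).astype(int); cv2.polylines(big,[uv],True,col,1)
cv2.imwrite('pics/w6o.png',big)
print(proj('wrist',[[549.9,-190.6,32]]),proj('wrist',[np.r_[ring(183),130]]))
im=cv2.imread('pics/t3.png')
for r,z,col in ((69,65,(0,0,255)),(34,70,(255,0,0))):
    uv=((proj('top',circ(r,z))-[350,180])*5).astype(int); cv2.polylines(im,[uv],True,col,1)
im2=cv2.imread('pics/s3.png')
for r,z,col in ((69,65,(0,0,255)),(34,70,(255,0,0))):
    uv=((proj('side',circ(r,z))-[270,170])*5).astype(int); cv2.polylines(im2,[uv],True,col,1)
cv2.imwrite('pics/ts3o.png',np.hstack([cv2.resize(im[80:480,120:520],(400,400)),im2[350:750,200:600]]))
E
```

```text
[[348.71338492 267.57087938]] [[313.85875151 284.15936867]]
```

View pics/w6o.png

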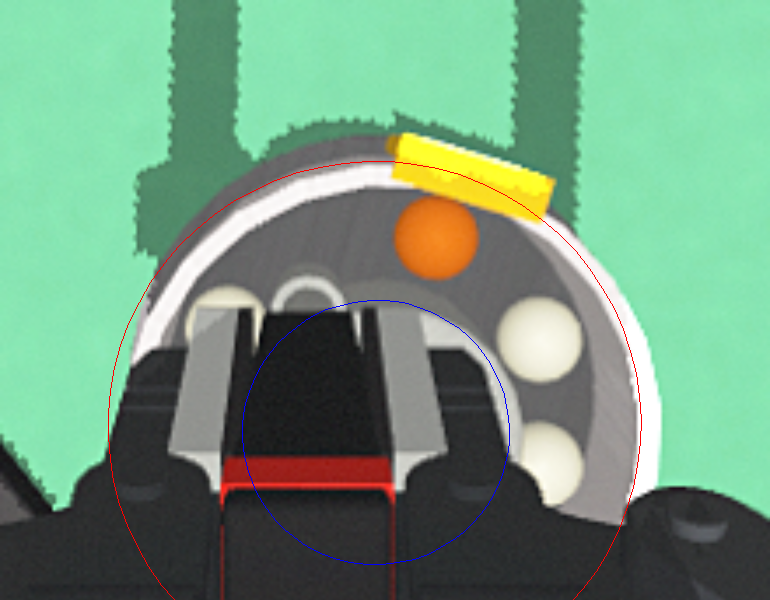

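View pics/ts3o.png

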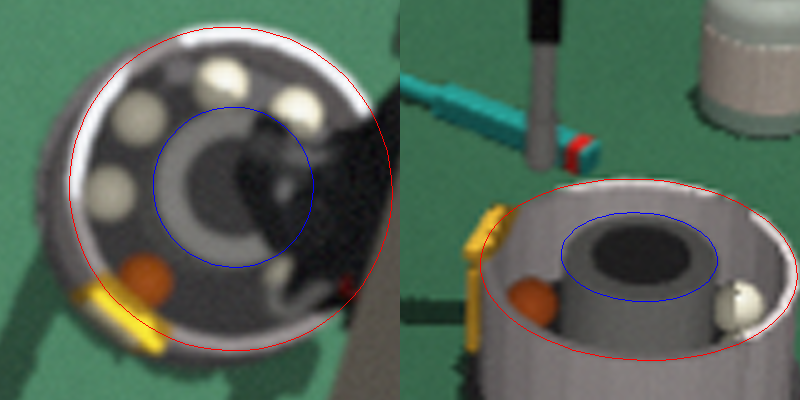

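```bash
sed -i 's/^POT=.*/POT=np.array([588.2,-219.5])/' h.py; python3 - <<'E'
from h import *
to(stir_tcp(ring(183),75),stir_rot())
to(stir_tcp(ring(183),26),stir_rot())
E
```

```text
shift [-0.0005, 0.015, 0.0528] turn [-0.0006, -0.0011, 0.0005] dist 0.055 ang 0.1 F [-0.35 -0.16 -1.31] t 6.5667 open 0.158
shift [-0.0006, 0.0277, 0.1001] turn [-0.0006, -0.0011, 0.0005] dist 0.104 ang 0.1 F [-0.35 -0.16 -1.31] t 6.5667 open 0.158
```

>>> send_rows([
  [[-0.0005,0.007,0.025],[0,0,0],-1],
  [[-0.0005,0.013,0.048],[0,0,0],-1],
  [[-0.0005,0.019,0.07],[0,0,0],-1],
  [[-0.0006,0.025,0.09],[0,0,0],-1],
  [[-0.0006,0.0277,0.1],[0,0,0],-1],
])

```text
clock: 6.98
eef_pos: [538.9, -220.3, 149.0]
tcp_rot: [-2.876, -0.002, 1.193]
contact_force: [-1.4, 0.4, -0.8]
opening: 0.152
```

```bash
python3 - <<'E'
from h import *
to(stir_tcp(ring(183),15),stir_rot())
c=cam('wrist'); im=viewer.grab_frame('wrist'); crop('w',im,220,180,200,160,4,'pics/w7.png')
im=viewer.grab_frame('side'); crop('s',im,300,230,110,110,5,'pics/s7.png')
print(status.sense()['contact_force'])
E
```

```text
shift [-0.0016, 0.0041, 0.0083] turn [-0.0034, -0.001, 0.0023] dist 0.009 ang 0.2 F [-1.38  0.44 -0.8 ] t 6.9833 open 0.152
[-0.73813218 -0.17498676 -0.47804551]
```

View pics/w7.png

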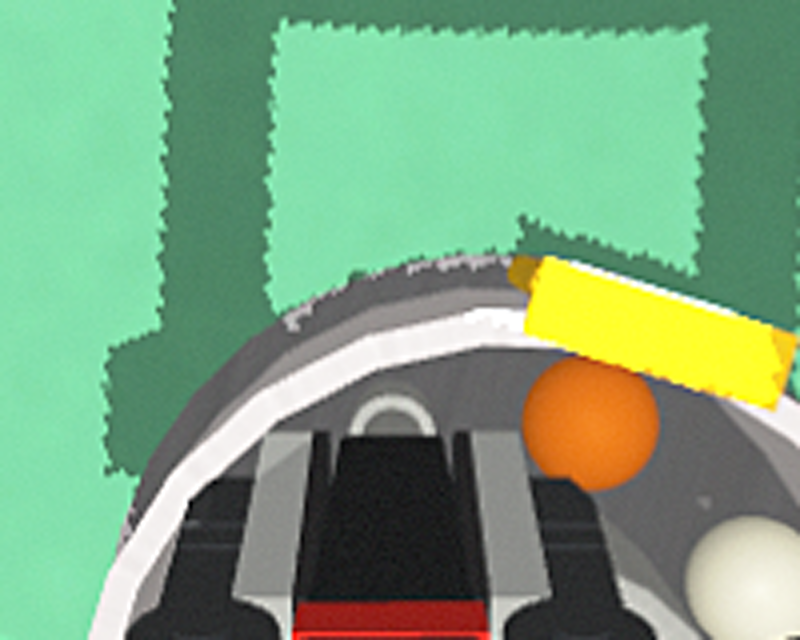

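View pics/s7.png

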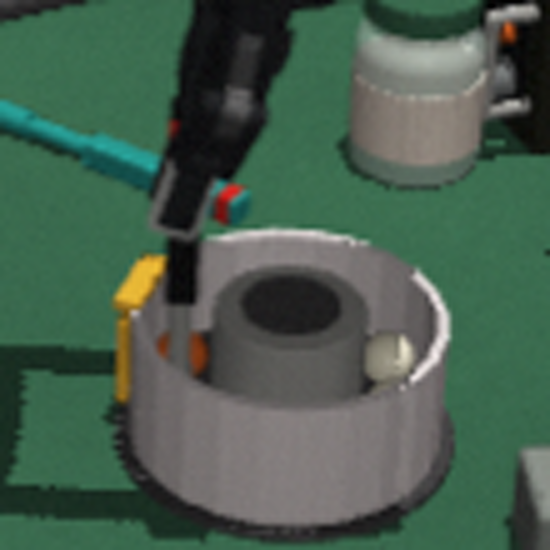

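```bash
cat >> h.py <<'E'
def favg(n=8):
    L=[]
    for i in range(n):
        viewer.grab_frame('wrist'); s=status.sense(); L.append(np.r_[s['contact_force'],s['eef_pos'],s['wrist_torque']])
    L=np.array(L); print('F',L[:,:3].mean(0).round(2),'sd',(L[:,:3].std(0)/n**.5).round(2),'pos',L[:,3:6].mean(0).round(2)); 
E
python3 - <<'E'
from h import *
favg(8)
p,_,_=pose(); print('foot z',p[2]-stir_tcp(ring(183),0)[2])
to(stir_tcp(ring(183),20),stir_rot())
E
```

```text
F [ 0.29 -0.2  -0.7 ] sd [0.19 0.17 0.13] pos [ 540.53 -222.2   152.07]
foot z 26.95309727724205
shift [0.0, 0.0014, 0.0068] turn [0.0008, -0.0011, 0.0005] dist 0.007 ang 0.1 F [ 0.35 -0.65 -1.04] t 7.4833 open 0.154
```

>>> send_rows([
  [[0,0.0007,0.0035],[0,0,0],-1],
  [[0,0.0014,0.0068],[0,0,0],-1],
  [[0,0.0014,0.0068],[0,0,0],-1],
  [[0,0.0014,0.0068],[0,0,0],-1],
  [[0,0.0014,0.0068],[0,0,0],-1],
])

```text
clock: 7.9
eef_pos: [539.9, -222.4, 144.9]
tcp_rot: [-2.88, -0.001, 1.191]
contact_force: [0.0, 0.0, -0.2]
opening: 0.152
```

```bash
sed -i "s/'pos',L\[:,3:6\].mean(0).round(2))/'pos',L[:,3:6].mean(0).round(2),L[:,3:6].std(0).round(2),'footz',(L[:,5].mean()-D-3*np.cos(np.radians(15))).round(2))/" h.py
python3 - <<'E'
from h import *
favg(8)
to(stir_tcp(ring(183),17),stir_rot())
E
```

```text
F [-0.34  0.09  0.63] sd [0.16 0.22 0.2 ] pos [ 539.96 -222.37  144.95] [0.01 0.02 0.01] footz 20.05
shift [0.0, 0.0008, 0.0029] turn [0.0007, -0.0011, 0.0005] dist 0.003 ang 0.1 F [ 0.19 -0.37  0.28] t 8.3 open 0.156
```

>>> send_rows([
  [[0,0.0004,0.0015],[0,0,0],-1],
  [[0,0.0008,0.003],[0,0,0],-1],
  [[0,0.0013,0.0048],[0,0,0],-1],
  [[0,0.0013,0.0048],[0,0,0],-1],
  [[0,0.0013,0.0048],[0,0,0],-1],
])

```text
clock: 8.72
eef_pos: [540.0, -222.4, 139.9]
tcp_rot: [-2.881, -0.001, 1.191]
contact_force: [-1.2, 0.4, 2.3]
opening: 0.153
```

```bash

python3 - <<'E'
from h import *
favg(10)
to(stir_tcp(ring(183),15),stir_rot())
E
```

```text
F [-0.14  0.06  2.2 ] sd [0.14 0.17 0.13] pos [ 540.05 -222.37  140.03] [0.01 0.01 0.02] footz 15.13
shift [-0.0, -0.0, 0.0001] turn [0.0009, -0.0011, 0.0005] dist 0.0 ang 0.1 F [-0.55  0.29  2.32] t 9.2167 open 0.156
```

```bash
cat >> h.py <<'E'
def rows(angs,zf=15,r=49):
    p0,R0,s=pose(); G=stir_rot(); rv=R.from_matrix(R0.T@G).as_rotvec().round(3)
    v=p0+3*0; f=p0[:2]-(stir_tcp(np.zeros(2),0))[:2]-POT
    print('now ang',np.degrees(np.arctan2(f[1],f[0])).round(1)%360,'r',np.linalg.norm(f).round(1),'footz',(p0[2]-stir_tcp(np.zeros(2),0)[2]).round(2),'F',s['contact_force'].round(1),'t',s['clock'],'turn',rv)
    print([(R0.T@(stir_tcp(ring(a,r),zf)-p0)/1000).round(4).tolist() for a in angs])
E
python3 - <<'E'
from h import *
rows([180,176,172,168,164])
E
```

```text
now ang 183.0 r 48.9 footz 15.13 F [-0.5  0.3  2.3] t 9.2167 turn [ 0.001 -0.001  0.   ]
[[0.0023, -0.001, 0.0004], [0.0056, -0.0021, 0.0007], [0.0089, -0.003, 0.001], [0.0122, -0.0037, 0.0011], [0.0156, -0.0041, 0.0013]]
```

>>> send_rows([
  [[0.0023,-0.001,0.0004],[0,0,0],-1],
  [[0.0056,-0.0021,0.0007],[0,0,0],-1],
  [[0.0089,-0.003,0.001],[0,0,0],-1],
  [[0.0122,-0.0037,0.0011],[0,0,0],-1],
  [[0.0156,-0.0041,0.0013],[0,0,0],-1],
])

```text
clock: 9.63
eef_pos: [541.8, -205.9, 139.9]
tcp_rot: [-2.881, -0.001, 1.191]
contact_force: [-0.5, -1.7, 2.1]
opening: 0.155
```

```bash

python3 - <<'E'
from h import *
rows([159,154,149,144,139])
E
```

```text
now ang 163.5 r 49.1 footz 14.99 F [-0.5 -1.7  2.1] t 9.6333 turn [ 0.001 -0.001  0.001]
[[0.0039, -0.0001, 0.0], [0.0082, 0.0, -0.0], [0.0124, 0.0005, -0.0001], [0.0166, 0.0014, -0.0004], [0.0207, 0.0025, -0.0007]]
```

Tracking is excellent (foot z 15.0). Continue.

>>> send_rows([
  [[0.0039,-0.0001,0.0],[0,0,0],-1],
  [[0.0082,0.0,0.0],[0,0,0],-1],
  [[0.0124,0.0005,-0.0001],[0,0,0],-1],
  [[0.0166,0.0014,-0.0004],[0,0,0],-1],
  [[0.0207,0.0025,-0.0007],[0,0,0],-1],
])

```text
clock: 10.05
eef_pos: [552.1, -187.1, 139.9]
tcp_rot: [-2.88, -0.001, 1.191]
contact_force: [-0.1, -1.4, 3.1]
opening: 0.15
```

```bash

python3 - <<'E'
from h import *
rows([134,129,124,119,114])
im=viewer.grab_frame('wrist'); cv2.imwrite('pics/w8.png',im[:,:,::-1])
E
```

```text
now ang 138.4 r 49.2 footz 15.01 F [-0.1 -1.4  3.1] t 10.05 turn [ 0.    -0.001  0.001]
[[0.0034, 0.0016, -0.0004], [0.0072, 0.0035, -0.0009], [0.0109, 0.0056, -0.0015], [0.0143, 0.0081, -0.0021], [0.0175, 0.0109, -0.0029]]
```

View pics/w8.png

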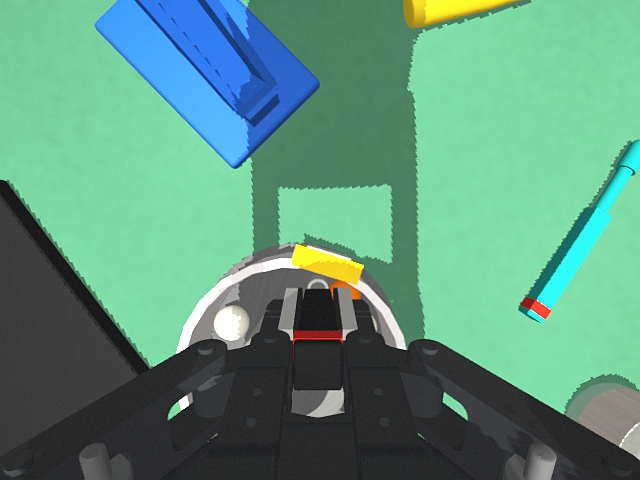

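>>> send_rows([
  [[0.0034,0.0016,-0.0004],[0,0,0],-1],
  [[0.0072,0.0035,-0.0009],[0,0,0],-1],
  [[0.0109,0.0056,-0.0015],[0,0,0],-1],
  [[0.0143,0.0081,-0.0021],[0,0,0],-1],
  [[0.0175,0.0109,-0.0029],[0,0,0],-1],
])

```text
clock: 10.52
eef_pos: [569.8, -174.2, 139.9]
tcp_rot: [-2.88, -0.002, 1.191]
contact_force: [-1.5, -0.5, 2.4]
opening: 0.158
```

```bash

python3 - <<'E'
from h import *
rows([109,104,99,94,89])
E
```

```text
now ang 112.7 r 49.5 footz 14.99 F [-1.5 -0.5  2.4] t 10.5167 turn [ 0.001 -0.002  0.001]
[[0.0018, 0.0026, -0.0007], [0.0045, 0.0058, -0.0016], [0.0068, 0.0093, -0.0025], [0.0088, 0.0129, -0.0034], [0.0105, 0.0167, -0.0045]]
```

>>> send_rows([
  [[0.0018,0.0026,-0.0007],[0,0,0],-1],
  [[0.0045,0.0058,-0.0016],[0,0,0],-1],
  [[0.0068,0.0093,-0.0025],[0,0,0],-1],
  [[0.0088,0.0129,-0.0034],[0,0,0],-1],
  [[0.0105,0.0167,-0.0045],[0,0,0],-1],
])

```text
clock: 10.93
eef_pos: [590.1, -170.7, 139.8]
tcp_rot: [-2.88, -0.002, 1.191]
contact_force: [-1.6, 0.5, 1.9]
opening: 0.154
```

```bash

python3 - <<'E'
from h import *
rows([84,79,74,69,64])
im=viewer.grab_frame('top'); crop('t',im,370,180,100,100,5,'pics/t9.png')
E
```

```text
now ang 88.6 r 49.1 footz 14.95 F [-1.6  0.5  1.9] t 10.9333 turn [ 0.    -0.002  0.001]
[[0.0011, 0.0036, -0.001], [0.0021, 0.0076, -0.0021], [0.0027, 0.0117, -0.0032], [0.003, 0.0159, -0.0043], [0.0028, 0.02, -0.0054]]
```

View pics/t9.png

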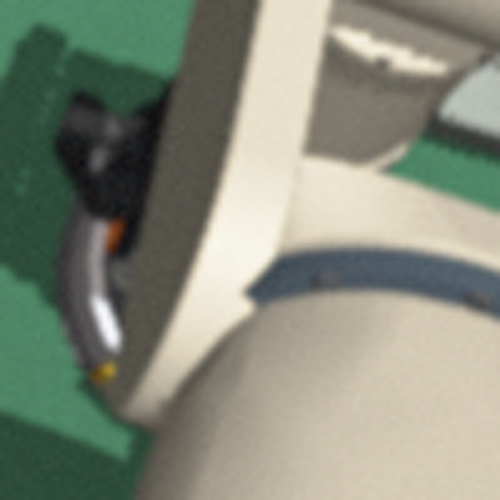

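```bash

python3 - <<'E'
from h import *
c=cam('wrist');im=viewer.grab_frame('wrist'); cv2.imwrite('pics/w9.png',im[:,:,::-1])
for a in (66,110): print(a,proj('wrist',[np.r_[ring(a),27]],c))
c=cam('side');im=viewer.grab_frame('side'); crop('s',im,300,230,110,110,5,'pics/s9.png')
for a in (66,110): print(a,(proj('side',[np.r_[ring(a),27]],c)-[300,230])*5)
E
```

```text
66 [[318.80462277 311.22745094]]
110 [[300.74122381 261.27193279]]
66 [[289.07346505 322.47230442]]
110 [[212.89252118 335.36155366]]
```

View pics/w9.png

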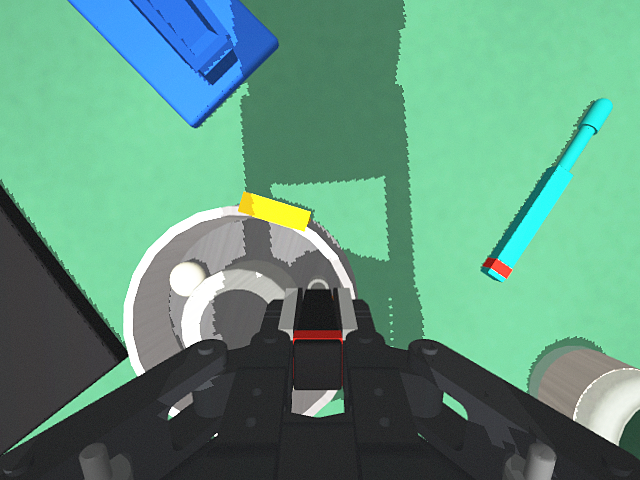

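View pics/s9.png

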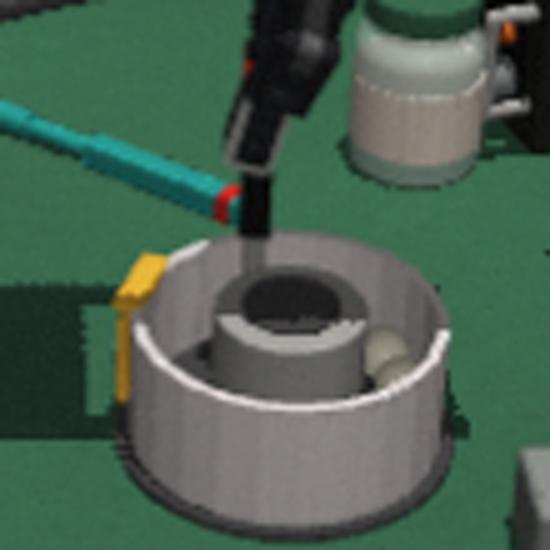

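>>> send_rows([
  [[0.0011,0.0036,-0.001],[0,0,0],-1],
  [[0.0021,0.0076,-0.0021],[0,0,0],-1],
  [[0.0027,0.0117,-0.0032],[0,0,0],-1],
  [[0.003,0.0159,-0.0043],[0,0,0],-1],
  [[0.0028,0.02,-0.0054],[0,0,0],-1],
])

```text
clock: 11.5
eef_pos: [611.4, -176.0, 140.0]
tcp_rot: [-2.882, -0.002, 1.191]
contact_force: [-1.5, 0.3, 2.4]
opening: 0.152
```

```bash

python3 - <<'E'
from h import *
rows([59,54,49,44,39])
E
```

```text
now ang 62.9 r 49.3 footz 15.1 F [-1.5  0.3  2.4] t 11.5 turn [ 0.002 -0.002  0.001]
[[-0.0007, 0.0032, -0.0007], [-0.0016, 0.0072, -0.0018], [-0.0028, 0.0112, -0.0029], [-0.0044, 0.015, -0.0039], [-0.0063, 0.0187, -0.0049]]
```

>>> send_rows([
  [[-0.0007,0.0032,-0.0007],[0.001,-0.001,0],-1],
  [[-0.0016,0.0072,-0.0018],[0.001,-0.001,0],-1],
  [[-0.0028,0.0112,-0.0029],[0.001,-0.001,0],-1],
  [[-0.0044,0.015,-0.0039],[0.001,-0.001,0],-1],
  [[-0.0063,0.0187,-0.0049],[0.001,-0.001,0],-1],
])

```text
clock: 11.92
eef_pos: [627.4, -189.2, 139.9]
tcp_rot: [-2.881, -0.002, 1.192]
contact_force: [-0.5, 0.2, 1.7]
opening: 0.154
```

```bash

python3 - <<'E'
from h import *
rows([34,29,24,19,14])
E
```

```text
now ang 38.5 r 49.2 footz 15.01 F [-0.5  0.2  1.7] t 11.9167 turn [ 0.001 -0.001  0.001]
[[-0.0022, 0.0031, -0.0008], [-0.0047, 0.0064, -0.0017], [-0.0076, 0.0095, -0.0025], [-0.0107, 0.0123, -0.0033], [-0.0141, 0.0148, -0.004]]
```

>>> send_rows([
  [[-0.0022,0.0031,-0.0008],[0,0,0],-1],
  [[-0.0047,0.0064,-0.0017],[0,0,0],-1],
  [[-0.0076,0.0095,-0.0025],[0,0,0],-1],
  [[-0.0107,0.0123,-0.0033],[0,0,0],-1],
  [[-0.0141,0.0148,-0.004],[0,0,0],-1],
])

```text
clock: 12.33
eef_pos: [636.7, -208.3, 140.0]
tcp_rot: [-2.881, -0.002, 1.192]
contact_force: [-1.3, 1.2, 3.0]
opening: 0.155
```

```bash

python3 - <<'E'
from h import *
rows([9,4,-1,-6,-11])
c=cam('wrist');im=viewer.grab_frame('wrist'); cv2.imwrite('pics/w10.png',im[:,:,::-1])
c=cam('side');im=viewer.grab_frame('side'); crop('s',im,300,230,110,110,5,'pics/s10.png')
E
```

```text
now ang 13.6 r 49.1 footz 15.06 F [-1.3  1.2  3. ] t 12.3333 turn [ 0.001 -0.002  0.001]
[[-0.0033, 0.002, -0.0005], [-0.0071, 0.0039, -0.001], [-0.011, 0.0055, -0.0014], [-0.0151, 0.0068, -0.0018], [-0.0193, 0.0078, -0.002]]
```

View pics/w10.png

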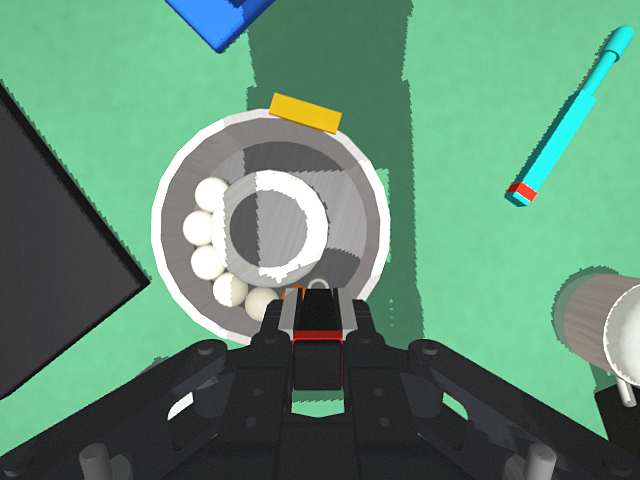

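View pics/s10.png

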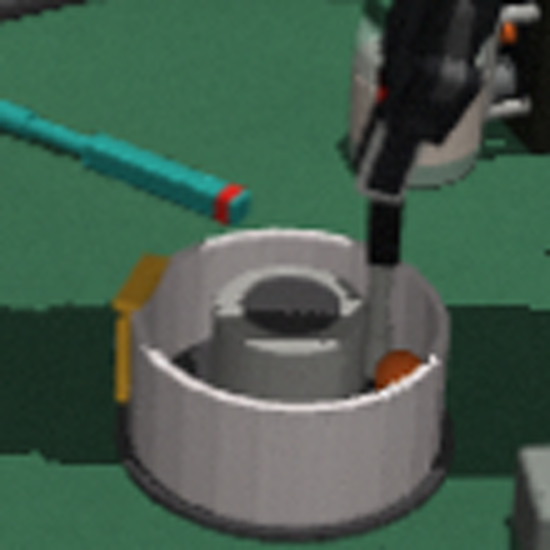

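>>> send_rows([
  [[-0.0033,0.002,-0.0005],[0,0,0],-1],
  [[-0.0071,0.0039,-0.001],[0,0,0],-1],
  [[-0.011,0.0055,-0.0014],[0,0,0],-1],
  [[-0.0151,0.0068,-0.0018],[0,0,0],-1],
  [[-0.0193,0.0078,-0.002],[0,0,0],-1],
])

```text
clock: 12.85
eef_pos: [637.3, -230.4, 139.9]
tcp_rot: [-2.882, -0.001, 1.191]
contact_force: [-0.3, 1.4, 1.9]
opening: 0.156
```

```bash

python3 - <<'E'
from h import *
rows([-16,-21,-26,-31,-36])
E
```

```text
now ang 347.6 r 49.5 footz 15.03 F [-0.3  1.4  1.9] t 12.85 turn [ 0.002 -0.001  0.001]
[[-0.0031, -0.0001, 0.0001], [-0.0074, 0.0001, -0.0], [-0.0117, 0.0, 0.0], [-0.0159, -0.0005, 0.0001], [-0.0201, -0.0013, 0.0004]]
```

>>> send_rows([
  [[-0.0031,-0.0001,0.0001],[0.001,0,0],-1],
  [[-0.0074,0.0,0.0],[0.001,0,0],-1],
  [[-0.0117,0.0,0.0],[0.001,0,0],-1],
  [[-0.0159,-0.0005,0.0001],[0.001,0,0],-1],
  [[-0.0201,-0.0013,0.0004],[0.001,0,0],-1],
])

```text
clock: 13.27
eef_pos: [628.5, -249.0, 139.9]
tcp_rot: [-2.882, -0.001, 1.191]
contact_force: [0.8, 1.7, 2.2]
opening: 0.154
```

```bash

python3 - <<'E'
from h import *
rows([-41,-46,-51,-56,-61])
E
```

```text
now ang 323.5 r 49.2 footz 15.01 F [0.8 1.7 2.2] t 13.2667 turn [ 0.002 -0.001  0.001]
[[-0.0036, -0.0013, 0.0004], [-0.0076, -0.0028, 0.0008], [-0.0114, -0.0047, 0.0012], [-0.0151, -0.0069, 0.0018], [-0.0185, -0.0093, 0.0025]]
```

>>> send_rows([
  [[-0.0036,-0.0013,0.0004],[0.001,0,0],-1],
  [[-0.0076,-0.0028,0.0008],[0.001,0,0],-1],
  [[-0.0114,-0.0047,0.0012],[0.001,0,0],-1],
  [[-0.0151,-0.0069,0.0018],[0.001,0,0],-1],
  [[-0.0185,-0.0093,0.0025],[0.001,0,0],-1],
])

```text
clock: 13.68
eef_pos: [612.5, -263.1, 140.0]
tcp_rot: [-2.881, -0.001, 1.191]
contact_force: [1.3, 0.9, 2.2]
opening: 0.154
```

```bash

python3 - <<'E'
from h import *
rows([-66,-71,-76,-81,-86])
E
```

```text
now ang 298.6 r 49.3 footz 15.07 F [1.3 0.9 2.2] t 13.6833 turn [ 0.001 -0.001  0.001]
[[-0.0027, -0.0027, 0.0008], [-0.0056, -0.0057, 0.0016], [-0.0083, -0.009, 0.0025], [-0.0106, -0.0124, 0.0034], [-0.0127, -0.0161, 0.0043]]
```

>>> send_rows([
  [[-0.0027,-0.0027,0.0008],[0.001,0,0],-1],
  [[-0.0056,-0.0057,0.0016],[0.001,0,0],-1],
  [[-0.0083,-0.009,0.0025],[0.001,0,0],-1],
  [[-0.0106,-0.0124,0.0034],[0.001,0,0],-1],
  [[-0.0127,-0.0161,0.0043],[0.001,0,0],-1],
])

```text
clock: 14.1
eef_pos: [591.9, -268.9, 140.0]
tcp_rot: [-2.88, -0.001, 1.191]
contact_force: [2.1, 0.2, 1.6]
opening: 0.151
```

```bash

python3 - <<'E'
from h import *
rows([-91,-96,-101,-106,-111])
c=cam('wrist');im=viewer.grab_frame('wrist'); cv2.imwrite('pics/w11.png',im[:,:,::-1])
c=cam('side');im=viewer.grab_frame('side'); crop('s',im,300,230,110,110,5,'pics/s11.png')
E
```

```text
now ang 273.5 r 49.2 footz 15.06 F [2.1 0.2 1.6] t 14.1 turn [ 0.001 -0.001  0.001]
[[-0.0014, -0.0035, 0.001], [-0.0027, -0.0074, 0.002], [-0.0037, -0.0114, 0.0031], [-0.0043, -0.0155, 0.0042], [-0.0045, -0.0196, 0.0053]]
```

View pics/w11.png

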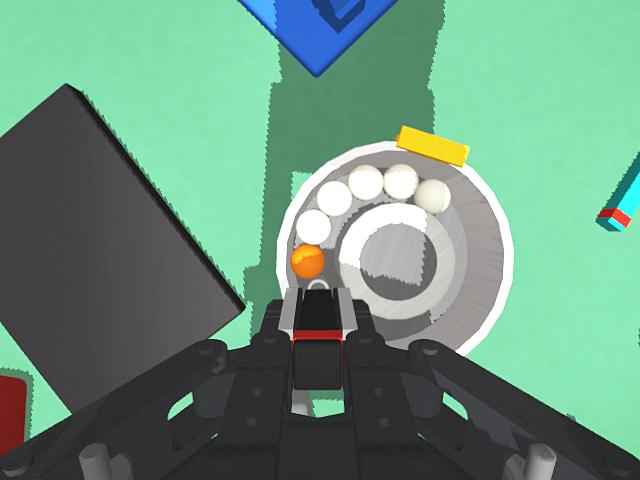

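View pics/s11.png

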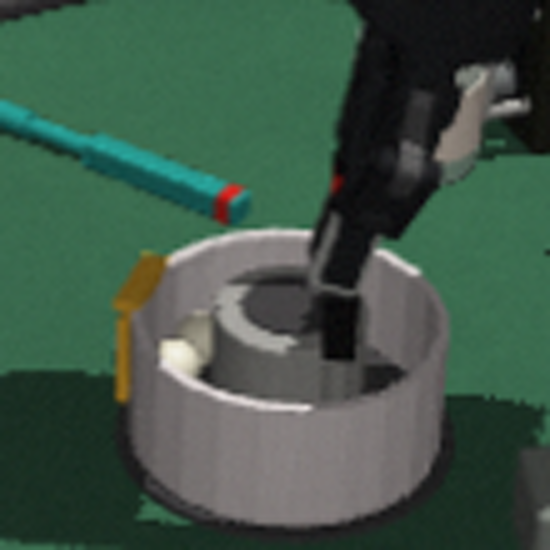

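>>> send_rows([
  [[-0.0014,-0.0035,0.001],[0.001,0,0],-1],
  [[-0.0027,-0.0074,0.002],[0.001,0,0],-1],
  [[-0.0037,-0.0114,0.0031],[0.001,0,0],-1],
  [[-0.0043,-0.0155,0.0042],[0.001,0,0],-1],
  [[-0.0045,-0.0196,0.0053],[0.001,0,0],-1],
])

```text
clock: 14.62
eef_pos: [570.1, -265.5, 140.0]
tcp_rot: [-2.878, -0.0, 1.191]
contact_force: [1.9, -1.8, 2.1]
opening: 0.152
```

```bash

python3 - <<'E'
from h import *
rows([-116,-121,-126,-131,-136])
E
```

```text
now ang 247.7 r 49.5 footz 15.07 F [ 1.9 -1.8  2.1] t 14.6167 turn [-0.002 -0.     0.   ]
[[0.0006, -0.003, 0.0009], [0.0011, -0.0071, 0.002], [0.002, -0.0111, 0.0031], [0.0032, -0.0151, 0.0041], [0.0048, -0.0189, 0.0052]]
```

>>> send_rows([
  [[0.0006,-0.003,0.0009],[-0.001,0,0],-1],
  [[0.0011,-0.0071,0.002],[-0.001,0,0],-1],
  [[0.002,-0.0111,0.0031],[-0.001,0,0],-1],
  [[0.0032,-0.0151,0.0041],[-0.001,0,0],-1],
  [[0.0048,-0.0189,0.0052],[-0.001,0,0],-1],
])

```text
clock: 15.03
eef_pos: [553.3, -253.6, 139.9]
tcp_rot: [-2.879, 0.0, 1.191]
contact_force: [1.6, -1.4, 1.3]
opening: 0.153
```

```bash

python3 - <<'E'
from h import *
rows([-141,-146,-151,-156,-161])
E
```

```text
now ang 223.5 r 49.1 footz 15.02 F [ 1.6 -1.4  1.3] t 15.0333 turn [-0.001  0.     0.   ]
[[0.0019, -0.0033, 0.0009], [0.0041, -0.0068, 0.0019], [0.0067, -0.0101, 0.0027], [0.0095, -0.0132, 0.0036], [0.0126, -0.016, 0.0043]]
```

>>> send_rows([
  [[0.0019,-0.0033,0.0009],[-0.001,0,0],-1],
  [[0.0041,-0.0068,0.0019],[-0.001,0,0],-1],
  [[0.0067,-0.0101,0.0027],[-0.001,0,0],-1],
  [[0.0095,-0.0132,0.0036],[-0.001,0,0],-1],
  [[0.0126,-0.016,0.0043],[-0.001,0,0],-1],
])

```text
clock: 15.45
eef_pos: [542.3, -235.4, 139.9]
tcp_rot: [-2.88, 0.0, 1.191]
contact_force: [0.3, -0.8, 2.8]
opening: 0.156
```

```bash

python3 - <<'E'
from h import *
rows([-166,-171,-175,-179,-182])
c=cam('wrist');im=viewer.grab_frame('wrist'); cv2.imwrite('pics/w12.png',im[:,:,::-1])
for a in (142,162): print(proj('wrist',[np.r_[ring(a),27]],c))
E
```

```text
now ang 198.5 r 49.2 footz 14.98 F [ 0.3 -0.8  2.8] t 15.45 turn [-0.  0.  0.]
[[0.0032, -0.0022, 0.0006], [0.0068, -0.0044, 0.0012], [0.0098, -0.006, 0.0016], [0.0129, -0.0074, 0.002], [0.0153, -0.0083, 0.0022]]
[[381.68699083 271.72440493]]
[[357.12154549 269.05727656]]
```

View pics/w12.png

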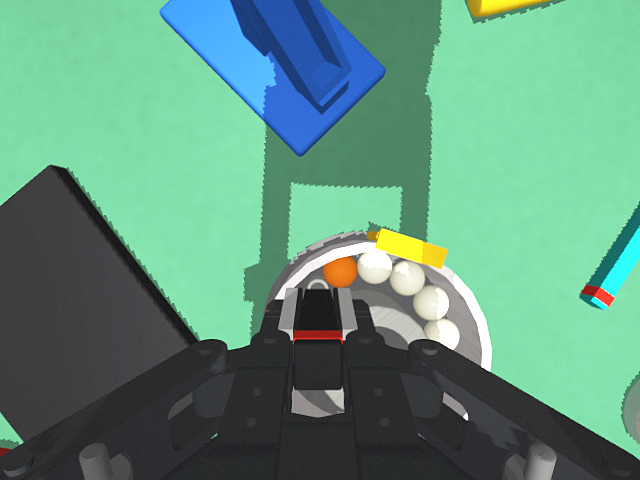

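>>> send_rows([
  [[0.0032,-0.0022,0.0006],[0,0,0],-1],
  [[0.0068,-0.0044,0.0012],[0,0,0],-1],
  [[0.0098,-0.006,0.0016],[0,0,0],-1],
  [[0.0129,-0.0074,0.002],[0,0,0],-1],
  [[0.0153,-0.0083,0.0022],[0,0,0],-1],
])

```text
clock: 15.92
eef_pos: [539.5, -216.8, 139.9]
tcp_rot: [-2.878, -0.0, 1.191]
contact_force: [-0.2, -2.3, 2.9]
opening: 0.153
```

```bash

python3 - <<'E'
from h import *
rows([-184.5,-187,-189.5,-191.5,-193])
E
```

```text
now ang 176.5 r 49.5 footz 14.97 F [-0.2 -2.3  2.9] t 15.9167 turn [-0.001 -0.     0.001]
[[0.0009, 0.0002, -0.0001], [0.003, -0.0004, 0.0001], [0.0051, -0.0009, 0.0002], [0.0068, -0.0012, 0.0003], [0.008, -0.0014, 0.0003]]
```

>>> send_rows([
  [[0.0009,0.0002,-0.0001],[0,0,0],-1],
  [[0.003,-0.0004,0.0001],[0,0,0],-1],
  [[0.0051,-0.0009,0.0002],[0,0,0],-1],
  [[0.0068,-0.0012,0.0003],[0,0,0],-1],
  [[0.008,-0.0014,0.0003],[0,0,0],-1],
])

```text
clock: 16.33
eef_pos: [541.2, -208.6, 139.9]
tcp_rot: [-2.878, -0.0, 1.191]
contact_force: [-0.3, -1.3, 1.9]
opening: 0.155
```

```bash

python3 - <<'E'
from h import *
rows([-195,-195,-195,-195,-195])
c=cam('wrist');im=viewer.grab_frame('wrist'); cv2.imwrite('pics/w13.png',im[:,:,::-1])
for a in (142,162): print(proj('wrist',[np.r_[ring(a),27]],c))
favg(4)
E
```

```text
now ang 166.8 r 49.0 footz 15.03 F [-0.3 -1.3  1.9] t 16.3333 turn [-0.001 -0.     0.001]
[[0.0015, -0.0002, 0.0001], [0.0015, -0.0002, 0.0001], [0.0015, -0.0002, 0.0001], [0.0015, -0.0002, 0.0001], [0.0015, -0.0002, 0.0001]]
[[345.94899064 287.74242765]]
[[321.36276116 285.06674158]]
F [ 0.32 -0.22  2.31] sd [0.28 0.12 0.12] pos [ 541.26 -208.52  139.94] [0.01 0.05 0.  ] footz 15.04
```

View pics/w13.png

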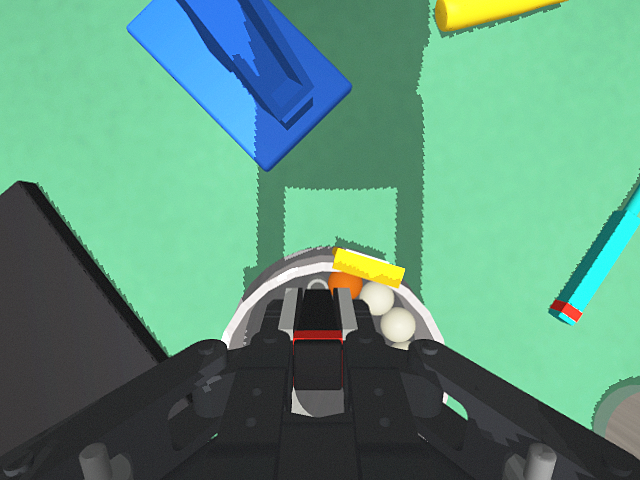

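```bash

python3 - <<'E'
from h import *
rows([-191,-188,-186,-186,-186])
rows([-186]*3,16.5); rows([-186]*2,19)
E
```

```text
now ang 166.8 r 49.0 footz 15.04 F [ 0.6 -0.6  2.4] t 16.5833 turn [-0.001 -0.001  0.001]
[[-0.0019, 0.0003, -0.0], [-0.0044, 0.0008, -0.0002], [-0.006, 0.0012, -0.0003], [-0.006, 0.0012, -0.0003], [-0.006, 0.0012, -0.0003]]
now ang 166.8 r 49.0 footz 15.04 F [ 0.6 -0.6  2.4] t 16.5833 turn [-0.001 -0.001  0.001]
[[-0.006, 0.0008, -0.0017], [-0.006, 0.0008, -0.0017], [-0.006, 0.0008, -0.0017]]
now ang 166.8 r 49.0 footz 15.04 F [ 0.6 -0.6  2.4] t 16.5833 turn [-0.001 -0.001  0.001]
[[-0.006, 0.0002, -0.0042], [-0.006, 0.0002, -0.0042]]
```

>>> send_rows([
  [[-0.002,0.0003,0],[0,0,0],-1],
  [[-0.0045,0.0008,-0.0002],[0,0,0],-1],
  [[-0.006,0.0008,-0.0015],[0,0,0],-1],
  [[-0.006,0.0005,-0.003],[0,0,0],-1],
  [[-0.006,0.0002,-0.0045],[0,0,0],-1],
])

```text
clock: 17.0
eef_pos: [540.0, -215.0, 144.3]
tcp_rot: [-2.878, -0.0, 1.191]
contact_force: [-0.5, -0.8, 0.9]
opening: 0.152
```

```bash

python3 - <<'E'
from h import *
rows([-186]*5,21);rows([-186]*5,140)
E
```

```text
now ang 174.4 r 49.1 footz 19.37 F [-0.5 -0.8  0.9] t 17.0 turn [-0.002 -0.     0.   ]
[[0.0004, -0.0004, -0.0016], [0.0004, -0.0004, -0.0016], [0.0004, -0.0004, -0.0016], [0.0004, -0.0004, -0.0016], [0.0004, -0.0004, -0.0016]]
now ang 174.4 r 49.1 footz 19.37 F [-0.5 -0.8  0.9] t 17.0 turn [-0.002 -0.     0.   ]
[[0.0004, -0.0314, -0.1165], [0.0004, -0.0314, -0.1165], [0.0004, -0.0314, -0.1165], [0.0004, -0.0314, -0.1165], [0.0004, -0.0314, -0.1165]]
```

>>> send_rows([
  [[0.0,-0.0008,-0.003],[0,0,0],-1],
  [[0.0,-0.003,-0.012],[0,0,0],-1],
  [[0.0,-0.009,-0.034],[0,0,0],-1],
  [[0.0,-0.018,-0.066],[0,0,0],-1],
  [[0.0,-0.027,-0.1],[0,0,0],-1],
])

```text
clock: 17.42
eef_pos: [539.2, -214.6, 248.6]
tcp_rot: [-2.876, -0.0, 1.191]
contact_force: [1.2, -0.3, -0.2]
opening: 0.158
```

```bash

python3 - <<'E'
from h import *
c=cam('wrist');im=viewer.grab_frame('wrist'); cv2.imwrite('pics/w14.png',im[:,:,::-1])
for a in (142,162): print(proj('wrist',[np.r_[ring(a),32]],c))
for d in (200,230): to(gp(122+d),grasp_rot())
to([500,0,270],grasp_rot())
E
```

```text
[[343.98257261 271.12257318]]
[[326.59527988 269.22969754]]
shift [0.34, -0.2682, 0.0415] turn [-0.6751, 0.0492, -0.5483] dist 0.435 ang 49.9 F [ 2.82 -2.15  4.84] t 17.4667 open 0.155
shift [0.33, -0.2901, 0.0234] turn [-0.6751, 0.0492, -0.5483] dist 0.44 ang 49.9 F [ 2.82 -2.15  4.84] t 17.4667 open 0.155
shift [0.1848, -0.1187, 0.0172] turn [-0.6751, 0.0492, -0.5483] dist 0.22 ang 49.9 F [ 2.82 -2.15  4.84] t 17.4667 open 0.155
```

View pics/w14.png

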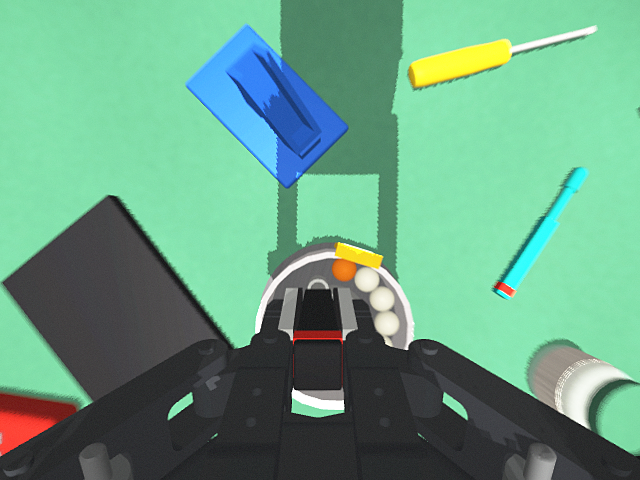

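>>> send_rows([
  [[0.017,-0.012,0.0],[-0.05,0.003,-0.04],-1],
  [[0.045,-0.032,0.0],[-0.11,0.008,-0.09],-1],
  [[0.073,-0.052,0.0],[-0.19,0.013,-0.15],-1],
  [[0.1,-0.072,0.0],[-0.27,0.019,-0.22],-1],
  [[0.127,-0.092,0.0],[-0.34,0.025,-0.275],-1],
])

```text
clock: 17.88
eef_pos: [506.0, -63.5, 280.7]
tcp_rot: [3.044, -0.048, 1.465]
contact_force: [0.0, -0.2, -0.1]
opening: 0.156
```

```bash

python3 - <<'E'
from h import *
to([450,205,258],grasp_rot())
E
```

```text
shift [0.2597, -0.087, 0.0268] turn [-0.3302, 0.0242, -0.27] dist 0.275 ang 24.5 F [ 0.01 -0.18 -0.08] t 17.8833 open 0.156
```

>>> send_rows([
  [[0.035,-0.012,0.003],[-0.06,0.005,-0.05],-1],
  [[0.072,-0.024,0.006],[-0.13,0.01,-0.11],-1],
  [[0.11,-0.036,0.009],[-0.2,0.015,-0.17],-1],
  [[0.145,-0.049,0.012],[-0.27,0.02,-0.22],-1],
  [[0.175,-0.06,0.015],[-0.33,0.024,-0.27],-1],
])

```text
clock: 18.3
eef_pos: [465.4, 119.4, 269.2]
tcp_rot: [2.701, -0.001, 1.734]
contact_force: [1.9, -1.1, -0.9]
opening: 0.152
```

```bash

python3 - <<'E'
from h import *
to([450,205,258],grasp_rot())
to(gp(122+110),grasp_rot())
print(gp(122+110))
E
```

```text
shift [0.087, -0.006, 0.0096] turn [0.0047, -0.0019, 0.0022] dist 0.088 ang 0.3 F [ 1.86 -1.07 -0.95] t 18.3 open 0.152
shift [0.0871, -0.0017, 0.0588] turn [0.0047, -0.0019, 0.0022] dist 0.105 ang 0.3 F [ 1.86 -1.07 -0.95] t 18.3 open 0.152
[474.58363178 209.18382932 215.43092336]
```

>>> send_rows([
  [[0.03,-0.002,0.003],[0.002,-0.001,0.001],-1],
  [[0.06,-0.004,0.006],[0.0047,-0.002,0.002],-1],
  [[0.082,-0.006,0.009],[0.0047,-0.002,0.002],-1],
  [[0.087,-0.004,0.025],[0.0047,-0.002,0.002],-1],
  [[0.0871,-0.0017,0.045],[0.0047,-0.002,0.002],-1],
])

```text
clock: 18.72
eef_pos: [468.9, 210.7, 229.3]
tcp_rot: [2.702, -0.001, 1.734]
contact_force: [-0.4, 0.2, -1.1]
opening: 0.149
```

```bash

python3 - <<'E'
from h import *
to(gp(122+110),grasp_rot())
im=viewer.grab_frame('side'); crop('s',im,230,140,120,110,6,'pics/s15.png')
im=viewer.grab_frame('wrist'); cv2.imwrite('pics/w15.png',im[:,:,::-1])
E
```

```text
shift [-0.0025, -0.001, 0.0148] turn [0.0033, -0.0025, 0.0026] dist 0.015 ang 0.3 F [-0.42  0.18 -1.06] t 18.7167 open 0.149
```

View pics/s15.png

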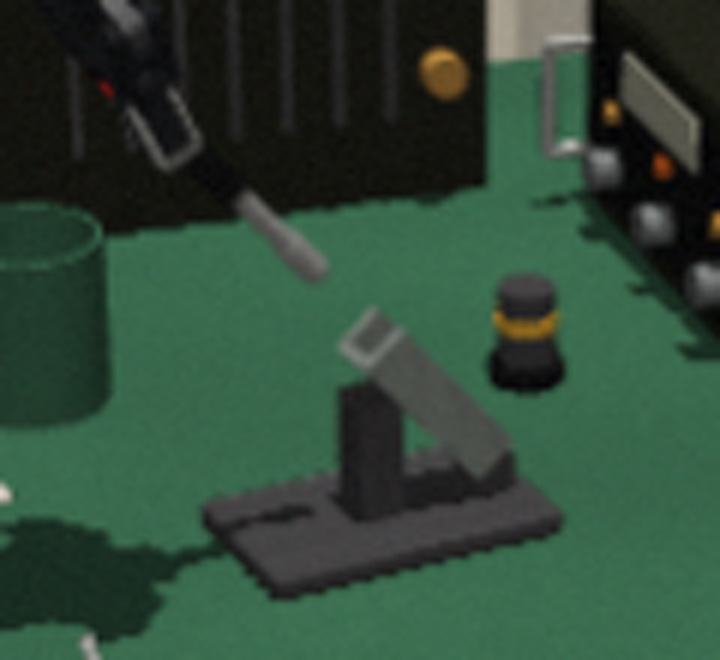

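View pics/w15.png

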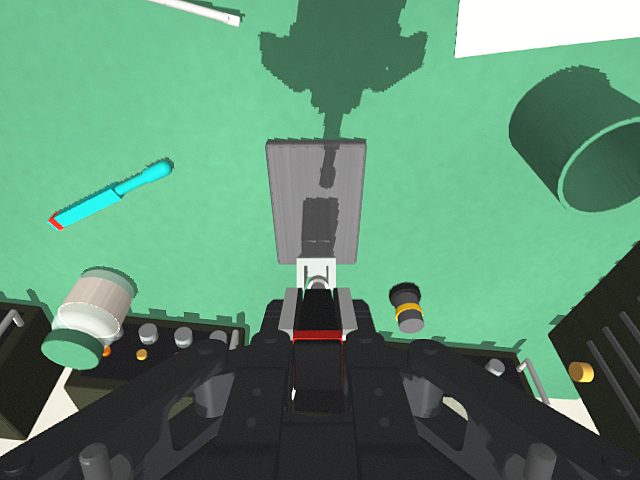

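>>> send_rows([
  [[-0.001,-0.0005,0.007],[0.003,-0.0025,0.0026],-1],
  [[-0.0025,-0.001,0.013],[0.003,-0.0025,0.0026],-1],
  [[-0.0025,-0.0005,0.0148],[0.003,-0.0025,0.0026],-1],
  [[-0.0025,-0.0005,0.0148],[0.003,-0.0025,0.0026],-1],
  [[-0.0025,-0.0005,0.0148],[0.003,-0.0025,0.0026],-1],
])

```text
clock: 19.23
eef_pos: [474.4, 206.6, 212.9]
tcp_rot: [2.711, 0.002, 1.728]
contact_force: [0.9, -0.4, -1.1]
opening: 0.156
```

```bash

python3 - <<'E'
from h import *
n=restR()@np.array([.766,0,.643])
for d in (232,212,187,162,142): to(gp(d)+1*n,grasp_rot())
E
```

```text
shift [0.0025, 0.0025, -0.0023] turn [-0.0054, 0.0033, -0.0017] dist 0.004 ang 0.4 F [ 0.93 -0.36 -1.09] t 19.2333 open 0.156
shift [0.0026, 0.0078, 0.017] turn [-0.0054, 0.0033, -0.0017] dist 0.019 ang 0.4 F [ 0.93 -0.36 -1.09] t 19.2333 open 0.156
shift [0.0027, 0.0144, 0.0411] turn [-0.0054, 0.0033, -0.0017] dist 0.044 ang 0.4 F [ 0.93 -0.36 -1.09] t 19.2333 open 0.156
shift [0.0028, 0.021, 0.0652] turn [-0.0054, 0.0033, -0.0017] dist 0.069 ang 0.4 F [ 0.93 -0.36 -1.09] t 19.2333 open 0.156
shift [0.0028, 0.0263, 0.0845] turn [-0.0054, 0.0033, -0.0017] dist 0.089 ang 0.4 F [ 0.93 -0.36 -1.09] t 19.2333 open 0.156
```

>>> send_rows([
  [[0.0025,0.0025,-0.0023],[-0.0054,0.0033,-0.0017],-1],
  [[0.0025,0.0025,-0.0023],[-0.0054,0.0033,-0.0017],-1],
  [[0.0025,0.0025,-0.0023],[-0.0054,0.0033,-0.0017],-1],
  [[0.0025,0.0025,-0.0023],[-0.0054,0.0033,-0.0017],-1],
  [[0.0025,0.0025,-0.0023],[-0.0054,0.0033,-0.0017],-1],
])

```text
clock: 19.65
eef_pos: [475.3, 209.3, 216.2]
tcp_rot: [2.705, -0.0, 1.731]
contact_force: [-0.2, -0.5, -0.9]
opening: 0.155
```

```bash

python3 - <<'E'
from h import *
n=restR()@np.array([.766,0,.643])
for d in (232,222,212,200,187,175): to(gp(d)+1*n,grasp_rot())
E
```

```text
shift [-0.0, -0.0, 0.0001] turn [0.0001, -0.0, 0.0] dist 0.0 ang 0.0 F [-0.21 -0.52 -0.92] t 19.65 open 0.155
shift [-0.0, 0.0026, 0.0098] turn [0.0001, -0.0, 0.0] dist 0.01 ang 0.0 F [-0.21 -0.52 -0.92] t 19.65 open 0.155
shift [-0.0, 0.0052, 0.0194] turn [0.0001, -0.0, 0.0] dist 0.02 ang 0.0 F [-0.21 -0.52 -0.92] t 19.65 open 0.155
shift [-0.0, 0.0083, 0.031] turn [0.0001, -0.0, 0.0] dist 0.032 ang 0.0 F [-0.21 -0.52 -0.92] t 19.65 open 0.155
shift [-0.0, 0.0116, 0.0436] turn [0.0001, -0.0, 0.0] dist 0.045 ang 0.0 F [-0.21 -0.52 -0.92] t 19.65 open 0.155
shift [-0.0, 0.0147, 0.0552] turn [0.0001, -0.0, 0.0] dist 0.057 ang 0.0 F [-0.21 -0.52 -0.92] t 19.65 open 0.155
```

>>> send_rows([
  [[0,0.0026,0.0098],[0,0,0],-1],
  [[0,0.0052,0.0194],[0,0,0],-1],
  [[0,0.0083,0.031],[0,0,0],-1],
  [[0,0.0105,0.0395],[0,0,0],-1],
  [[0,0.0116,0.0436],[0,0,0],-1],
])

```text
clock: 20.07
eef_pos: [504.5, 213.9, 179.9]
tcp_rot: [2.706, 0.0, 1.731]
contact_force: [0.7, 0.5, -0.3]
opening: 0.154
```

```bash

python3 - <<'E'
from h import *
n=restR()@np.array([.766,0,.643])
im=viewer.grab_frame('side'); crop('s',im,230,140,120,110,6,'pics/s16.png')
for d in (187,178,165,152,140,132): to(gp(d)+1*n,grasp_rot())
E
```

```text
shift [0.0001, 0.0001, -0.0018] turn [-0.0013, 0.0005, 0.0001] dist 0.002 ang 0.1 F [ 1.16  0.18 -1.01] t 20.1167 open 0.154
shift [0.0001, 0.0025, 0.0069] turn [-0.0013, 0.0005, 0.0001] dist 0.007 ang 0.1 F [ 1.16  0.18 -1.01] t 20.1167 open 0.154
shift [0.0001, 0.0059, 0.0195] turn [-0.0013, 0.0005, 0.0001] dist 0.02 ang 0.1 F [ 1.16  0.18 -1.01] t 20.1167 open 0.154
shift [0.0001, 0.0093, 0.032] turn [-0.0013, 0.0005, 0.0001] dist 0.033 ang 0.1 F [ 1.16  0.18 -1.01] t 20.1167 open 0.154
shift [0.0001, 0.0124, 0.0436] turn [-0.0013, 0.0005, 0.0001] dist 0.045 ang 0.1 F [ 1.16  0.18 -1.01] t 20.1167 open 0.154
shift [0.0001, 0.0145, 0.0513] turn [-0.0013, 0.0005, 0.0001] dist 0.053 ang 0.1 F [ 1.16  0.18 -1.01] t 20.1167 open 0.154
```

View pics/s16.png

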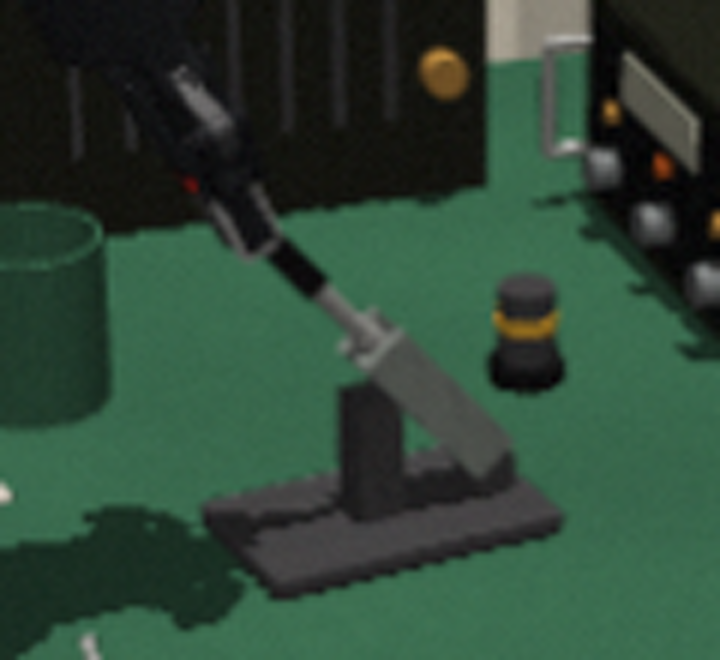

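The foot has entered the trough cleanly. Slide on down.

>>> send_rows([
  [[0,0.0025,0.007],[0,0,0],-1],
  [[0,0.0059,0.0195],[0,0,0],-1],
  [[0,0.0093,0.032],[0,0,0],-1],
  [[0,0.0115,0.04],[0,0,0],-1],
  [[0,0.0124,0.0436],[0,0,0],-1],
])

```text
clock: 20.53
eef_pos: [534.1, 218.5, 144.6]
tcp_rot: [2.707, 0.001, 1.731]
contact_force: [-0.9, -0.0, -0.4]
opening: 0.156
```

```bash

python3 - <<'E'
from h import *
n=restR()@np.array([.766,0,.643])
for d,k in ((140,1),(135,1),(130,.8),(126,.6),(123,.5)): to(gp(d)+k*n,grasp_rot())
E
```

```text
shift [0.0002, 0.0001, -0.0011] turn [-0.0022, 0.0008, 0.0002] dist 0.001 ang 0.1 F [-0.93 -0.04 -0.36] t 20.5333 open 0.156
shift [0.0002, 0.0014, 0.0037] turn [-0.0022, 0.0008, 0.0002] dist 0.004 ang 0.1 F [-0.93 -0.04 -0.36] t 20.5333 open 0.156
shift [0.0003, 0.0025, 0.0086] turn [-0.0022, 0.0008, 0.0002] dist 0.009 ang 0.1 F [-0.93 -0.04 -0.36] t 20.5333 open 0.156
shift [0.0003, 0.0034, 0.0125] turn [-0.0022, 0.0008, 0.0002] dist 0.013 ang 0.1 F [-0.93 -0.04 -0.36] t 20.5333 open 0.156
shift [0.0003, 0.0041, 0.0154] turn [-0.0022, 0.0008, 0.0002] dist 0.016 ang 0.1 F [-0.93 -0.04 -0.36] t 20.5333 open 0.156
```

>>> send_rows([
  [[0,0.0014,0.0037],[-0.001,0,0],-1],
  [[0,0.0025,0.0086],[-0.002,0.001,0],-1],
  [[0,0.0034,0.0125],[-0.002,0.001,0],-1],
  [[0,0.0041,0.0154],[-0.002,0.001,0],-1],
  [[0,0.0041,0.0154],[-0.002,0.001,0],-1],
])

```text
clock: 20.95
eef_pos: [544.3, 220.1, 132.0]
tcp_rot: [2.706, -0.0, 1.731]
contact_force: [-0.3, 0.1, -0.6]
opening: 0.153
```

```bash

python3 - <<'E'
from h import *
favg(3)
to(gp(122.5),grasp_rot())
im=viewer.grab_frame('side'); crop('s',im,230,140,120,110,6,'pics/s17.png')
E
```

```text
F [ 0.03  0.44 -0.84] sd [0.12 0.15 0.1 ] pos [544.16 220.12 132.33] [0.03 0.02 0.09] footz 7.43
shift [0.0003, -0.0004, 0.0008] turn [-0.0002, -0.0002, 0.0001] dist 0.001 ang 0.0 F [-0.13  0.74 -0.92] t 21.1 open 0.147
```

View pics/s17.png

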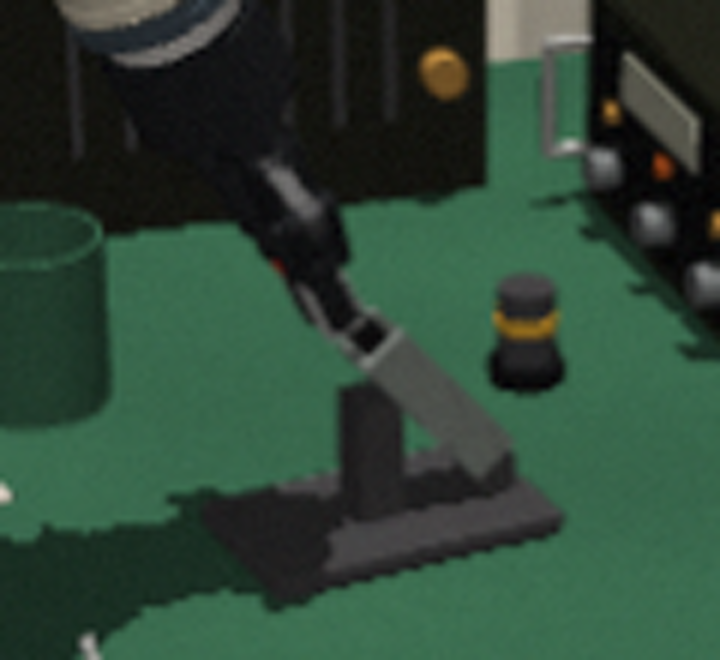

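>>> send_rows([
  [[0.0003,-0.0004,0.0008],[0,0,0],-1],
  [[0.0003,-0.0004,0.0008],[0,0,0],-0.5],
  [[0.0003,-0.0004,0.0008],[0,0,0],-0.2],
  [[0.0003,-0.0004,0.0008],[0,0,0],0.2],
  [[0.0003,-0.0004,0.0008],[0,0,0],0.5],
])

```text
clock: 21.57
eef_pos: [544.2, 220.5, 131.8]
tcp_rot: [2.705, -0.0, 1.731]
contact_force: [-0.7, -0.4, 0.7]
opening: 0.666
```

```bash

python3 - <<'E'
from h import *
im=viewer.grab_frame('wrist'); cv2.imwrite('pics/w18.png',im[:,:,::-1])
to(gp(122),grasp_rot())
E
```

```text
shift [-0.0001, 0.0, 0.0006] turn [0.0001, -0.0003, 0.0001] dist 0.001 ang 0.0 F [ 0.25  1.17 -0.14] t 21.6167 open 0.742
```

View pics/w18.png

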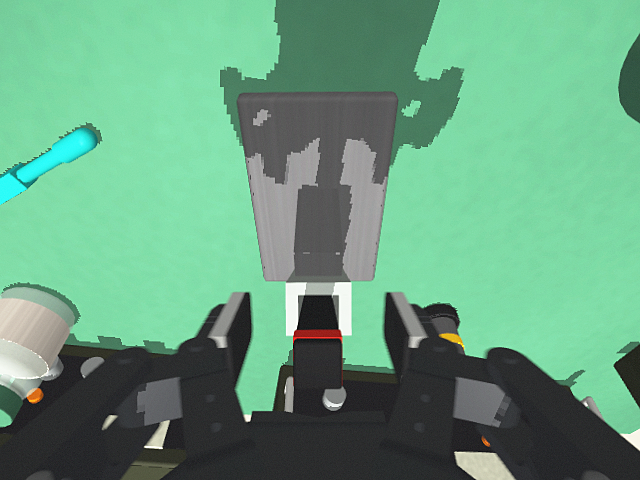

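Released; the rod lies in the trough (end at about (318,365), between the walls). Back off along the tool axis.

>>> send_rows([
  [[0,0,-0.01],[0,0,0],1],
  [[0,0,-0.035],[0,0,0],1],
  [[0,0,-0.07],[0,0,0],1],
  [[0,0,-0.105],[0,0,0],1],
  [[0,0,-0.14],[0,0,0],1],
])

```text
clock: 22.03
eef_pos: [484.3, 210.8, 260.1]
tcp_rot: [2.706, -0.001, 1.731]
contact_force: [0.8, 0.5, 0.7]
opening: 0.999
```

>>> send_rows([
  [[0,0,-0.02],[0,0,0],1],
  [[0,0,-0.03],[0,0,0],1],
  [[0,0,-0.04],[0,0,0],1],
  [[0,0,-0.04],[0,0,0],1],
  [[0,0,-0.04],[0,0,0],1],
])

```text
clock: 22.45
eef_pos: [467.6, 208.1, 295.8]
tcp_rot: [2.706, -0.001, 1.732]
contact_force: [-0.2, 0.6, 0.0]
opening: 1.0
```

```bash

python3 - <<'E'
from h import *
ct,cs=cam('top'),cam('side')
im=viewer.grab_frame('top'); cv2.imwrite('pics/tF.png',im[:,:,::-1]); a=im[180:290,365:475]; 
im2=viewer.grab_frame('side'); crop('s',im2,230,140,120,110,6,'pics/sF.png')
cv2.imwrite('pics/potF.png',cv2.resize(a[:,:,::-1],None,fx=5,fy=5,interpolation=cv2.INTER_CUBIC))
print((proj('top',[rodpt(160)],ct)),(proj('side',[rodpt(160)],cs)-[230,140])*6, status.sense()['clock'])
E
```

```text
[[204.44553251 257.11903983]] [[270.42888779 241.38658718]] 22.55
```

View pics/tF.png

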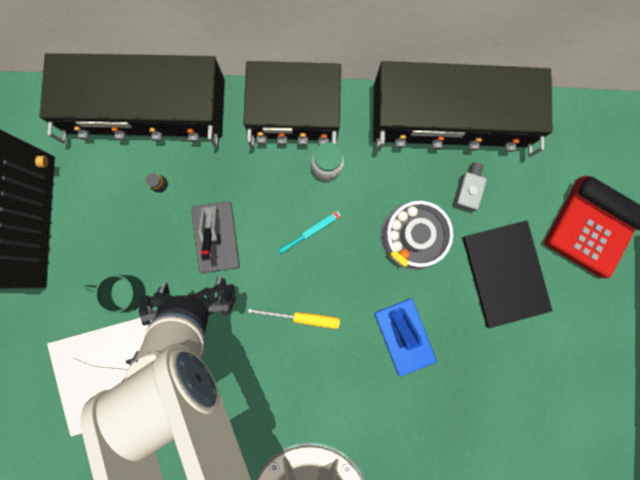

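View pics/sF.png

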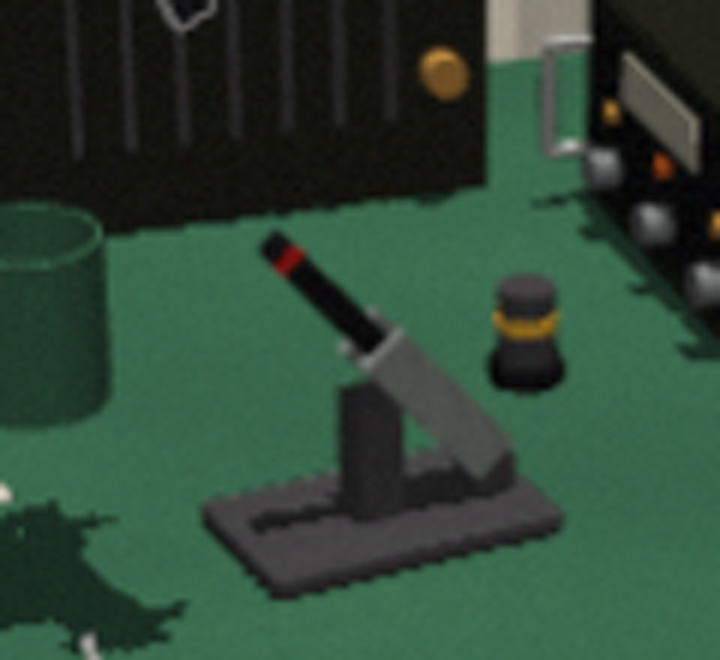

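View pics/potF.png

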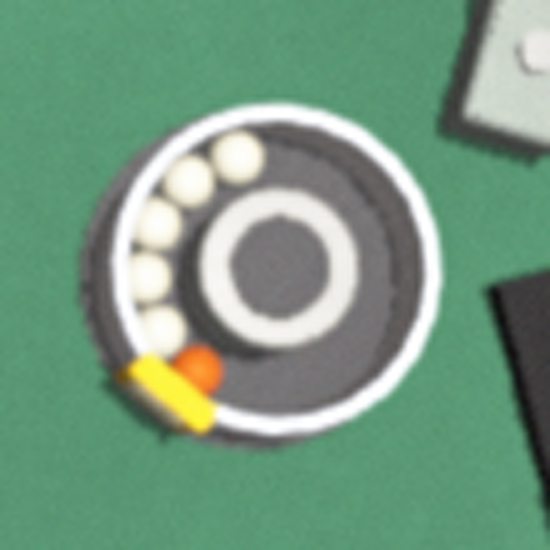

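```bash
python3 -c "
from rig import job; print(job.sign_off())"
```

```text
the job is handed in; nothing more can be done
None
```

The job is done and handed in at about 22.6 s of the 72 s allowed; `sign_off` reports no verdict.

**What I did:** I took the black-handled rod from the grey rest and drew it out along its axis. I put its foot in behind the orange bead and pressed the plate down about 5 mm. Then I pushed the orange bead, with the five whites ahead of it, clockwise once round the tube. I backed off, lifted the rod and laid it back in its trough.

**Checks during the stir:**
- **Plate:** the foot stood at about 15 mm height at every reading, so the plate was about 5 mm down. The measured force rose by about 2.9 N, against the 2.8 N stated for 5 mm. I could not read the plate's value directly.
- **Bead:** the wrist and side pictures showed the orange bead just ahead of the rod on the way round.

**Last checks, from the top and side pictures:**
- The orange bead is at the yellow window, about 142° in the world against 141° for the window.
- All six beads are in the pot.
- The rod's end shows within about a pixel of where it lay before.
- The other things look unmoved.
- The gripper is open and clear of everything.

**What went wrong or disagreed:**
- My first grasp approach, in line with the rod, ran joint 4 to its limit. I redid it with the tool tilted 25°, holding the rod 15° off the tool axis.
- The wrist camera disagreed with the fixed cameras on where the rest stands, by about 2 mm sideways. I corrected this at the grasp.

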